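Empty the drying tray with the hook puller and sort the jaw models by case

ROBOT

A 7-joint arm with a two-finger parallel gripper is mounted at the origin on a cart in front of the work surface, level with it; the furniture and walls round the work are solid. World frame = base frame: x ahead of the robot, y to its left, z up, the work surface at z = 0. Lengths are in m, angles in rad, forces in N, time in s.
With the tool pointing down it reaches from about 0.425 to 0.95 m from the base axis. Payload 4.7 kg.
Tool frame: the origin (TCP) lies between the finger pads; the fingertips stand 14 mm ahead of it and the grasp point (between the pads) lies 5 mm behind it (bot.finger_overhang is the distance from the TCP to the fingertips, in m); z points along the fingers, y is the line along which they close (so a half turn about z gives the same grasp; the last joint's range is limited). The gripper opens to 87 mm and grips with 3 to 60 N. Pads are 19 mm wide; open, the fingers measure 117 mm over their backs; the gripper's body (75 mm by 190 mm) begins 51 mm behind the grasp point.
Start: joints at [1.231, 0.469, -0.049, 1.532, 0.024, 1.141, -0.082], TCP at [0.206, -0.643, 0.237] pointing down, gripper open.
Joint ranges: [-2.59, 2.59], [-0.33, 1.99], [-1.39, 1.29], [0.1, 2.45], [-1.04, 4.18], [0.21, 1.99], [-2.66, 2.66]. Speed limits (rad/s): [2.57, 2.57, 3.14, 3.14, 3.14, 3.14, 3.14].

INTERFACE

Orientations are given as a unit quaternion [w, x, y, z].
In Python, from rig import bot, grab_frame, workorder gives the robot as it stands.
- The arm moves only by the tool jog_arm, never from a script. Its argument "motion" is a list of rows, each a list of 6 numbers: the shift along the tool's x, y, z normalised to -1 to 1, where 1 is 30 cm, then the turn, a rotation vector about the tool's x, y, z normalised to -1 to 1, where 1 is 2 pi rad. In form: [[dx, dy, dz, rx, ry, rz], ...]. A call has 1 to 20 rows; each row shifts and turns the commanded pose from where the row before left it, along the tool's axes as they then stand; what a row does not reach is not made up. A row lasts 1/10 s, in which the tool goes at most 50 mm and 8.59 degrees, less where a joint would pass 70% of its speed; a pose out of reach is approached as far as the arm can. A call with a number of a shift or a turn outside -1 to 1 is refused whole. A call with a gripper value outside its range is refused whole. "jaw" is the opening, from -1 (shut) to 1 (fully open), set as the call begins (left out, the last holds). The fingers move at their own pace and stop on an object; "force" is the grip in N (left out, the last holds). Time passes only in rows, so rows that do not move let the fingers close. It gives the time, the measured TCP pose, the force, the opening and the grip force at its end, in the units of the state.
- bot.state(): the state, without advancing time (a new reading comes with each control period).
- grab_frame(name): name is "scene" or "top"; returns a dict with "frame" (384x512x3 uint8, red, green, blue), "fov_y" (degrees; the focal length in pixels is half the picture's height over the tangent of half this angle, whatever the lens; pixels are square), "cx", "cy" (the principal point, pixels), "D" ([k1, k2, p1, p2, k3] as OpenCV has them; the pictures are not rectified), "xyz" and "orientation" of the camera in the world. Camera axes: x right, y down, z forward; pixel columns grow to the right and rows downward; lengths in m; the calibration is good to about 2 mm. A picture is of the moment at which its call begins. There is no depth.
- workorder.sign_off(): hands the job in; it is judged then, once.
The state is a dict: "t": time; "qpos": joint angles; "qvel": joint speeds; "joint_efforts": joint torques, N m; "tool_pos": TCP position; "tool_rot": TCP orientation; "contact_force": force on the tool from outside, world axes, zero at the start; "ft_torque": the same for the moment, N m; "grip_width": opening from 0.0 (shut) to 1.0 (fully open); "grip_force": force on a finger pad.
Only numpy, scipy, OpenCV 4.12 (cv2) and the standard library are available. Lean on these libraries where they do the work, as an engineer would, in place of code of your own. Each camera call takes 0.05 s, during which the arm holds its last target. There are 200 camera calls.

TASK

Take the hooked puller by its handle, put its pin down into the hole in the drying tray's tab and pull the tray all the way out with it. Set every jaw model from the tray upright on the floor of the case pan whose colour matches its mounting plate, lay the puller back upright on its green pad, and push the empty tray fully home. Leave the bottle, jar and brush beside the work alone.

Things in the scene. Friction and masses are not known exactly. Their poses are not given: they have to be found in the camera images.
- cabinet: Low white drying cabinet, fixed, 204 mm wide, 235 mm deep, 110 mm high, with a blue-fronted tray in it. Origin on the bench under the middle of its front face; its x points into the cabinet, its y along the front, z up. The tray slides out along the cabinet's -x.
- tray (a joint): How far the tray is out, m: 0 fully home (its start), 0.195 fully out at the stop. It slides with about 1.5 N of friction and stays where it is left.
- tray_hole (a point): Centre of the 22 mm finger hole in the tray's steel tab, on the tab's upper face (50 mm above the bench). Its axes are those of the cabinet. The tab is level, 6 mm thick, 42 mm wide, and reaches from the tray's front panel to 48 mm in front of the cabinet's face when home; the hole is vertical, 28 mm in front of the cabinet's face when home and goes right through; nothing under it down to the bench.
- tray_front (a point): Centre of the outer face of the tray's blue front panel, 43 mm above the bench, below the tab's root. The panel is 186 mm wide, from 19 to 67 mm above the bench; push there beside the tab (or on the tab's end) to shut the tray.
- tray_floor (a point): A point on the tray's floor, 28 mm above the bench, in the middle of its width and 95 mm behind the cabinet's face when home. The inside is 192 mm long (from the front panel) by 162 mm wide, with side and back rims 12 mm high. Up to four models stand in it, two by two, the 52 mm of each along the slide.
- blue_1: Loose grey jaw model glued on a mounting plate (blue), one piece, 0.2 kg. Body origin at the centre of the plate's underside, z up; 52 mm along its x, 68 mm along its y. Plate from z 0 to 14 mm, straight-sided plaster base of the same outline from 14 to 32 mm (hold it there across the 52 mm, or across the 68 mm), teeth up to 46 mm. Either turned end may face any way in the pan. May be absent in a given start.
- blue_2: Loose grey jaw model glued on a mounting plate (blue), one piece, 0.2 kg. Body origin at the centre of the plate's underside, z up; 52 mm along its x, 68 mm along its y. Plate from z 0 to 14 mm, straight-sided plaster base of the same outline from 14 to 32 mm (hold it there across the 52 mm, or across the 68 mm), teeth up to 46 mm. Either turned end may face any way in the pan. May be absent in a given start. Same as blue_1.
- orange_1: Loose cream jaw model glued on a mounting plate (orange), one piece, 0.2 kg. Body origin at the centre of the plate's underside, z up; 52 mm along its x, 68 mm along its y. Plate from z 0 to 14 mm, straight-sided plaster base of the same outline from 14 to 32 mm (hold it there across the 52 mm, or across the 68 mm), teeth up to 46 mm. Either turned end may face any way in the pan. May be absent in a given start.
- orange_2: Loose cream jaw model glued on a mounting plate (orange), one piece, 0.2 kg. Body origin at the centre of the plate's underside, z up; 52 mm along its x, 68 mm along its y. Plate from z 0 to 14 mm, straight-sided plaster base of the same outline from 14 to 32 mm (hold it there across the 52 mm, or across the 68 mm), teeth up to 46 mm. Either turned end may face any way in the pan. May be absent in a given start. Same as orange_1.
- pan_blue: Loose blue case pan, an open box 196 mm (its x) by 90 mm (its y) by 24 mm high, walls and floor 4 mm thick, 0.4 kg; origin at the centre of its underside. Room for two models side by side along its x with their 52 mm along the pan's x (centres about 42 mm either side of the middle). Both pans may stand in either order.
- pan_orange: Loose orange case pan, an open box 196 mm (its x) by 90 mm (its y) by 24 mm high, walls and floor 4 mm thick, 0.4 kg; origin at the centre of its underside. Room for two models side by side along its x with their 52 mm along the pan's x (centres about 42 mm either side of the middle). Both pans may stand in either order.
- puller: Loose hooked tray puller, 0.12 kg: black handle with two yellow bands, x -60 to 40 mm, 42 mm wide (y), 22 mm high; origin on its underside. A 7 mm steel wire runs on along +x, 30 mm high from x = 60 mm (26 mm clear below), and turns down at x = 95 mm into a pin ending level with the underside. It lies upright on its pad, pin down. Hold the handle from above, across the 42 mm.
- puller_tip (a point): Lower end of the puller's pin, at x = 95 mm, y = 0, z = 0 of the puller.
- pad: Green rest pad for the puller, fixed on the bench, 170 mm (its x) by 60 mm (its y), 3 mm thick; origin at the centre of its underside. At the start the puller lies along it, pin toward the pad's +x.
- amber_bottle: Bystander: oil bottle with white cap, 41 mm wide, 92 mm high, origin at its underside.
- wax_jar: Bystander: jar with red lid, 50 mm wide, 45 mm high, origin at its underside.
- brush: Bystander: brown brush, 9 by 122 mm, lying on the bench beyond the pans, left of the bottle; origin at the middle of its underside.

How it is judged:
On the way, in this order (a step that is already met when the one before it is completed fails the run):
1. the puller's pin is down in the hole of the tab (the tray still home) (horizontal distance between puller_tip and tray_hole below 0.014 m and z of puller_tip in the frame of tray_hole between -0.05 and -0.005 m and value of joint tray below 0.05 m), for 0.1 s.
2. the tray is out by at least 180 mm with the pin still in the hole (horizontal distance between puller_tip and tray_hole below 0.014 m and z of puller_tip in the frame of tray_hole between -0.05 and -0.005 m and value of joint tray above 0.18 m), for 0.1 s.
At the end, for the whole second after the job is handed in: Every model present stands flat (tilt under 0.1 rad, within 10 mm of the height of the pan's underside) inside the pan of its plate's colour; the tray is home within 8 mm; the puller lies upright on its pad (origin over the pad, tilt under 0.12 rad); all at rest (x of blue_1 in the frame of pan_blue between -0.07 and 0.07 m and y of blue_1 in the frame of pan_blue between -0.03 and 0.03 m and z of blue_1 in the frame of pan_blue between -0.002 and 0.01 m and angle between each of blue_1, blue_2, orange_1, orange_2's own z axis and vertical below 0.1 rad and linear speed of each of blue_1, blue_2, orange_1, orange_2, puller below 0.02 m/s and x of blue_2 in the frame of pan_blue between -0.07 and 0.07 m and y of blue_2 in the frame of pan_blue between -0.03 and 0.03 m and z of blue_2 in the frame of pan_blue between -0.002 and 0.01 m and x of orange_1 in the frame of pan_orange between -0.07 and 0.07 m and y of orange_1 in the frame of pan_orange between -0.03 and 0.03 m and z of orange_1 in the frame of pan_orange between -0.002 and 0.01 m and x of orange_2 in the frame of pan_orange between -0.07 and 0.07 m and y of orange_2 in the frame of pan_orange between -0.03 and 0.03 m and z of orange_2 in the frame of pan_orange between -0.002 and 0.01 m and value of joint tray below 0.008 m and x of puller in the frame of pad between -0.07 and 0.07 m and y of puller in the frame of pad between -0.03 and 0.03 m and z of puller in the frame of pad below 0.012 m and angle between puller's own z axis and vertical below 0.12 rad); the robot touches nothing.
It fails at once if the bottle is moved by more than 40 mm (distance of amber_bottle from where it was at the start of the episode above 0.04 m).
It fails at once if the jar is moved by more than 40 mm (distance of wax_jar from where it was at the start of the episode above 0.04 m).
It fails at once if the brush is moved by more than 40 mm (distance of brush from where it was at the start of the episode above 0.04 m).
Of blue_1, blue_2, orange_1, orange_2 only 3 to 4 are there at a start; the rules pass over those that are not, and their reading is None.
At some moment in a run one of puller may be knocked a few centimetres aside while the robot is not near it.
Once in a run the grip may slacken for a moment while it holds something.
It also fails if it takes over 210 s, if anything falls off the work surface, if the arm or the gripper's body presses on something with over 40 N, if the wrist force passes 120 N, or if a joint passes its speed limit or range.

## Working session

There is one attempt and no reset: what is moved stays moved. The work goes in short steps, Python scripts to look and compute and a tool call to move; the robot and the scene stay as the last step left them, time stands still between calls to the robot, and variables do not carry over. Pictures are saved under pics/ and viewed, at most 14 in all, crops included, and the job is handed in when it is done.

Besides the shell and the picture viewer there is one more tool, called in YAML: its name, and indented under it one key for each argument. jog_arm: Moves the arm, as the interface text tells. Scaled input: -1 to 1 covers 30 cm each way for a shift and 2 pi rad each way for a turn. Its arguments: {"type":"object","properties":{"motion":{"type":"array","items":{"type":"array","items":{"type":"number","minimum":-1,"maximum":1}}},"jaw":{"type":"number"},"force":{"type":"number"}},"required":["motion"]}

```bash
mkdir -p pics; ls; cat > h.py <<'E'
import numpy as np, cv2
from rig import bot, grab_frame, workorder
from scipy.spatial.transform import Rotation as R
def shot(n,name):
    f=grab_frame(n); cv2.imwrite(f'pics/{name}.png',cv2.cvtColor(f['frame'],cv2.COLOR_RGB2BGR)); 
    np.save(f'pics/{name}.npy',f,allow_pickle=True); return f
def load(name): return np.load(f'pics/{name}.npy',allow_pickle=True).item()
def K(f):
    h=f['frame'].shape[0]; fl=h/2/np.tan(np.radians(f['fov_y'])/2)
    return np.array([[fl,0,f['cx']],[0,fl,f['cy']],[0,0,1]])
def rot(q): return R.from_quat([q[1],q[2],q[3],q[0]])
def ray(f,uv):
    p=cv2.undistortPoints(np.array([[uv]],float),K(f),np.array(f['D'],float))[0,0]
    return np.array(f['xyz']),rot(f['orientation']).apply([p[0],p[1],1])
def world(f,uv,z):
    o,d=ray(f,uv); return o+d*(z-o[2])/d[2]
def pix(f,P):
    r=rot(f['orientation']).inv(); c=r.apply(np.array(P,float).reshape(-1,3)-np.array(f['xyz']))
    return cv2.projectPoints(c,np.zeros(3),np.zeros(3),K(f),np.array(f['D'],float))[0][:,0]
E
python3 - <<'E'
from h import *
for n in('scene','top'):
    f=shot(n,n+'0'); print({k:v for k,v in f.items() if k!='frame'})
    cv2.imwrite(f'pics/{n}0b.png',cv2.resize(cv2.imread(f'pics/{n}0.png'),(800,600),interpolation=cv2.INTER_CUBIC))
s=bot.state();print(s)
E
```

```text
pics
{'fov_y': 47.76531393219343, 'cx': 260.7045116387465, 'cy': 197.55573398495815, 'D': array([-0.05577307,  0.        ,  0.        ,  0.        ,  0.        ]), 'xyz': array([1.05993779, 0.41725149, 1.44859367]), 'orientation': array([-0.09018676,  0.3331681 ,  0.90716743, -0.24065042])}
{'fov_y': 45.01778242789483, 'cx': 271.33337159566554, 'cy': 190.71334722963064, 'D': array([-0.16162682,  0.        ,  0.        ,  0.        ,  0.        ]), 'xyz': array([ 0.3549648 , -0.18846467,  1.42534632]), 'orientation': array([-0.04911733,  0.71402896, -0.69676004,  0.04770298])}
{'t': 0.1, 'qpos': array([ 1.23109685,  0.4693977 , -0.04860656,  1.53354521,  0.02414935,
        1.14099205, -0.0822761 ]), 'qvel': array([ 0.00129399, -0.00052163, -0.00015988, -0.00167731, -0.00098373,
        0.00016303,  0.00201449]), 'joint_efforts': array([ 7.65085006e-04, -5.09166813e+01, -8.12789728e-02, -2.36827219e+01,
       -6.15438656e-02,  3.44467966e-02,  6.58779663e-05]), 'tool_pos': array([ 0.20628425, -0.64218321,  0.2355919 ]), 'tool_rot': array([-8.57905128e-04,  9.87942917e-01,  1.54816091e-01, -1.84504956e-04]), 'contact_force': array([-0.21654325,  0.00275889, -0.13302044]), 'ft_torque': array([-0.02706922, -0.03596029, -0.00915834]), 'grip_force': 0.0, 'grip_width': 1.0013956559377224}
```

View pics/scene0b.png

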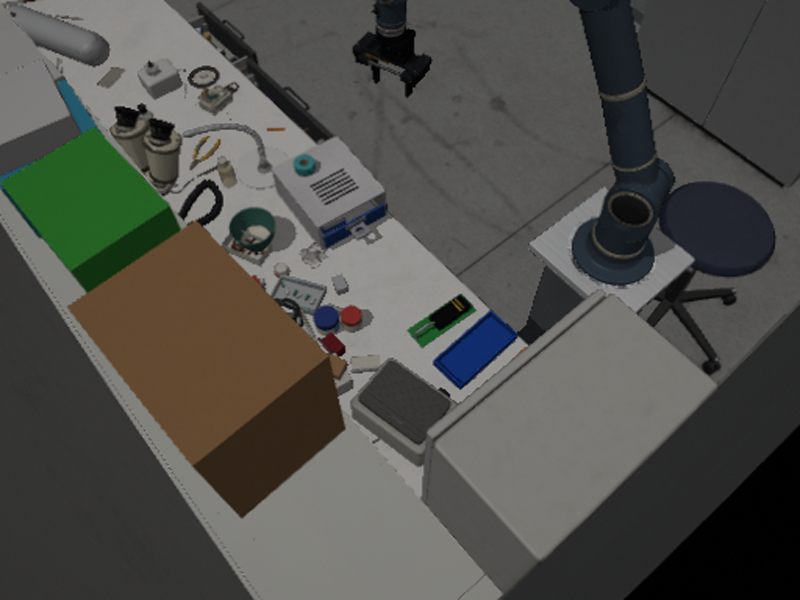

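View pics/top0b.png

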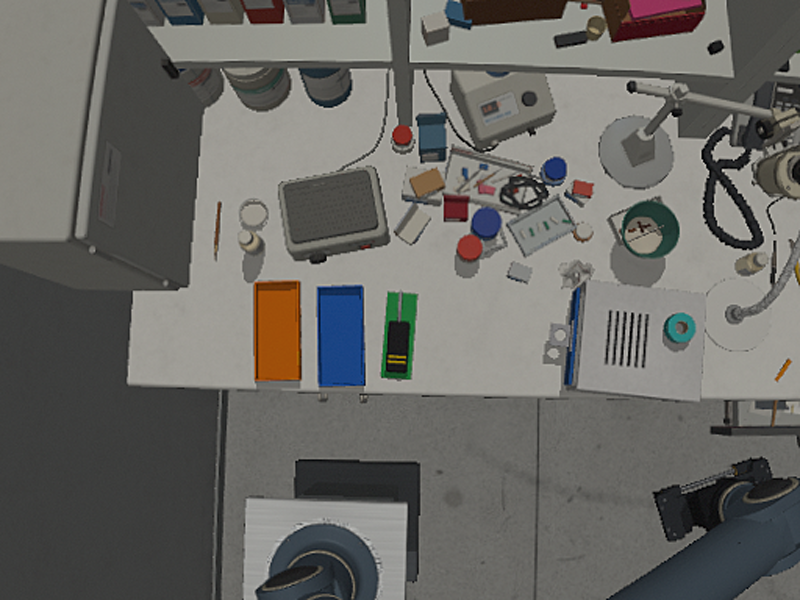

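The scene view shows the cabinet at right of the work; the top view (800x600 scale) shows the orange pan at (277,330), blue pan (341,335), puller on pad (398,335), the tab with its hole near (557,335), jar (470,248), bottle (250,240), brush (217,230).

```bash
python3 - <<'E'
from h import *
f=load('top0'); im=cv2.imread('pics/top0.png')
a=cv2.resize(im[175:250,150:280],None,fx=6,fy=6,interpolation=cv2.INTER_CUBIC)
b=cv2.resize(im[175:260,340:460],(600,425)) 
b=cv2.resize(im[200:240,340:385],None,fx=7,fy=7,interpolation=cv2.INTER_CUBIC)
c=np.zeros((600,800,3),np.uint8); 
a=a[:310] if 0 else cv2.resize(im[175:250,150:280],(520,300),interpolation=cv2.INTER_CUBIC)
c[:300,:520]=a; c[310:590,:315]=b
cv2.imwrite('pics/crop1.png',c)
hsv=cv2.cvtColor(im,cv2.COLOR_BGR2HSV)
def rect(lo,hi,box,z,name):
    x0,y0,x1,y1=box; m=np.zeros(im.shape[:2],np.uint8)
    m[y0:y1,x0:x1]=cv2.inRange(hsv,lo,hi)[y0:y1,x0:x1]
    cs=max(cv2.findContours(m,0,1)[0],key=cv2.contourArea)
    w=np.array([world(f,p[0],z)[:2] for p in cs],np.float32)
    (c,s,an)=cv2.minAreaRect(w); print(name,np.round(c,4),np.round(s,4),round(an,2),np.round(cv2.boxPoints((c,s,an)),3).tolist())
rect((5,120,60),(22,255,255),(150,175,200,250),.024,'orange')
rect((105,120,60),(125,255,255),(195,175,240,252),.024,'blue')
rect((50,120,40),(75,255,255),(240,180,275,250),.003,'pad')
rect((0,0,0),(180,255,50),(243,195,270,242),.022,'handle')
rect((105,120,60),(125,255,255),(355,175,375,252),.05,'front')
E
```

```text
orange [0.4789 0.1021] [0.1958 0.0903] 3.05 [[0.3790000081062317, 0.1420000046491623], [0.3840000033378601, 0.052000001072883606], [0.5789999961853027, 0.06199999898672104], [0.5740000009536743, 0.15199999511241913]]
blue [ 0.472  -0.0214] [0.1937 0.0887] 2.49 [[0.37299999594688416, 0.01899999938905239], [0.37700000405311584, -0.07000000029802322], [0.5709999799728394, -0.06199999898672104], [0.5669999718666077, 0.027000000700354576]]
pad [ 0.4765 -0.1345] [0.0584 0.1677] 87.12 [[0.39100000262260437, -0.1589999943971634], [0.5590000152587891, -0.1679999977350235], [0.5619999766349792, -0.10999999940395355], [0.39399999380111694, -0.10100000351667404]]
handle [ 0.4531 -0.1331] [0.0411 0.1001] 88.54 [[0.40299999713897705, -0.15199999511241913], [0.503000020980835, -0.1550000011920929], [0.5040000081062317, -0.11400000005960464], [0.40400001406669617, -0.11100000143051147]]
front [ 0.4803 -0.4724] [0.0074 0.1849] 84.86 [[0.3880000114440918, -0.46799999475479126], [0.5720000267028809, -0.48399999737739563], [0.5730000138282776, -0.47699999809265137], [0.3889999985694885, -0.46000000834465027]]
```

View pics/crop1.png

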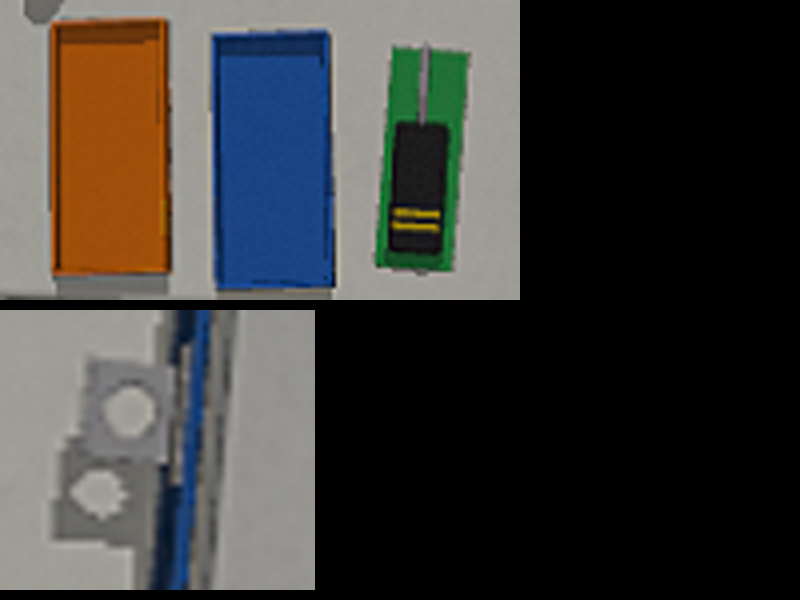

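```bash
cat >> h.py <<'E'
def here():
    s=bot.state(); r=rot(s['tool_rot']); x=r.apply([1,0,0]); return np.array(s['tool_pos']),np.degrees(np.arctan2(x[1],x[0])),r
def plan(*legs):
    """legs: (x,y,z,yaw deg), shift made before turn; prints tool shifts /0.3 and turn /360 (rz), min rows"""
    p,yaw,r=here(); print('now',p.round(4),'yaw',round(yaw,2),'tilt',(r.apply([0,0,1])).round(4))
    for l in legs:
        q=np.array(l[:3]); d=q-p; a=np.radians(yaw)
        t=np.array([d[0]*np.cos(a)+d[1]*np.sin(a), d[0]*np.sin(a)-d[1]*np.cos(a), -d[2]])/.3
        dy=(l[3]-yaw+180)%360-180
        print('leg',l,'shift',t.round(4),'rows>=%.1f'%(np.linalg.norm(t)/.1667),'| rz %.4f rows>=%.1f'%(-dy/360,abs(dy)/8.59))
        p=q;yaw=l[3]
E
python3 - <<'E'
from h import *
f=load('top0')
w=[world(f,(150+(u+.5)/4-.5,175+(v+.5)/4-.5),.033+.003) for u,v in((424,118),(426,46))]
print('wire',np.round(w,4))
h=world(f,(358.1,213.9),.05); print('hole',h)
print('jar',world(f,(469*.64,247*.64),.045),'bottle',world(f,(249*.64,238*.64),.09))
plan((.453,-.1331,.235,178),(.453,-.1331,.06,178))
E
```

```text
wire [[ 0.5045 -0.137   0.036 ]
 [ 0.5594 -0.1369  0.036 ]]
hole [ 0.48086608 -0.44479858  0.05      ]
jar [ 0.64756026 -0.26854267  0.045     ] bottle [0.64620229 0.15240284 0.09      ]
now [ 0.2063 -0.6422  0.2356] yaw 17.81 tilt [-6.0e-04  1.6e-03 -1.0e+00]
leg (0.453, -0.1331, 0.235, 178) shift [ 1.3021 -1.364   0.002 ] rows>=11.3 | rz -0.4450 rows>=18.6
leg (0.453, -0.1331, 0.06, 178) shift [0.     0.     0.5833] rows>=3.5 | rz 0.0000 rows>=0.0
```

jog_arm:
  motion:
    - [0.0814,-0.0853,0,0,0,0]
    - [0.0814,-0.0853,0,0,0,0]
    - [0.0814,-0.0853,0,0,0,0]
    - [0.0814,-0.0853,0,0,0,0]
    - [0.0814,-0.0853,0,0,0,0]
    - [0.0814,-0.0853,0,0,0,0]
    - [0.0814,-0.0853,0,0,0,0]
    - [0.0814,-0.0853,0,0,0,0]
    - [0.0814,-0.0853,0,0,0,0]
    - [0.0814,-0.0853,0,0,0,0]
    - [0.0814,-0.0853,0,0,0,0]
    - [0.0814,-0.0853,0,0,0,0]
    - [0.0814,-0.0853,0,0,0,0]
    - [0.0814,-0.0853,0,0,0,0]
    - [0.0814,-0.0853,0,0,0,0]
    - [0.0814,-0.0853,0,0,0,0]
  jaw: 0.6

```text
t: 1.7
tool_pos: [0.4534, -0.132, 0.2364]
tool_rot: [0.0, 0.988, 0.155, -0.0]
contact_force: [0.4, -0.8, 0.4]
grip_width: 0.802
grip_force: 0.0
```

jog_arm:
  motion:
    - [0,0,0,0,0,-0.02225]
    - [0,0,0,0,0,-0.02225]
    - [0,0,0,0,0,-0.02225]
    - [0,0,0,0,0,-0.02225]
    - [0,0,0,0,0,-0.02225]
    - [0,0,0,0,0,-0.02225]
    - [0,0,0,0,0,-0.02225]
    - [0,0,0,0,0,-0.02225]
    - [0,0,0,0,0,-0.02225]
    - [0,0,0,0,0,-0.02225]
    - [0,0,0,0,0,-0.02225]
    - [0,0,0,0,0,-0.02225]
    - [0,0,0,0,0,-0.02225]
    - [0,0,0,0,0,-0.02225]
    - [0,0,0,0,0,-0.02225]
    - [0,0,0,0,0,-0.02225]
    - [0,0,0,0,0,-0.02225]
    - [0,0,0,0,0,-0.02225]
    - [0,0,0,0,0,-0.02225]
    - [0,0,0,0,0,-0.02225]

```text
t: 3.7
tool_pos: [0.4529, -0.1333, 0.2362]
tool_rot: [-0.0, 0.015, 1.0, 0.0]
contact_force: [0.9, 0.4, -0.6]
grip_width: 0.801
grip_force: 0.0
```

```bash
python3 - <<'E'
from h import *
plan((.453,-.1335,.027,178)); s=bot.state(); print(s['qpos'].round(2),s['grip_width'],s['t'])
E
```

```text
now [ 0.4529 -0.1333  0.2362] yaw 178.33 tilt [-7.e-04  1.e-04 -1.e+00]
leg (0.453, -0.1335, 0.027, 178) shift [-4.000e-04 -5.000e-04  6.974e-01] rows>=4.2 | rz 0.0009 rows>=0.0
[ 0.85  0.21 -0.74  1.96  0.16  1.03  1.58] 0.8014214164609921 3.7
```

jog_arm:
  motion:
    - [0,0,0.1,0,0,0]
    - [0,0,0.1,0,0,0]
    - [0,0,0.1,0,0,0]
    - [0,0,0.1,0,0,0]
    - [0,0,0.1,0,0,0]
    - [0,0,0.1,0,0,0]
    - [0,0,0.04,0,0,0]
    - [0,0,0.04,0,0,0]
    - [0,0,0.02,0,0,0]
    - [0,0,0.02,0,0,0]
    - [0,0,0,0,0,0]

```text
t: 4.8
tool_pos: [0.4535, -0.1334, 0.0206]
tool_rot: [0.0, 0.017, 1.0, -0.0]
contact_force: [0.6, -0.7, -0.1]
grip_width: 0.803
grip_force: 0.0
```

jog_arm:
  motion:
    - [0,0,0,0,0,0]
    - [0,0,0,0,0,0]
    - [0,0,0,0,0,0]
    - [0,0,0,0,0,0]
    - [0,0,0,0,0,0]
    - [0,0,0,0,0,0]
    - [0,0,0,0,0,0]
    - [0,0,0,0,0,0]
  jaw: -1
  force: 30

```text
t: 5.6
tool_pos: [0.4535, -0.1334, 0.0208]
tool_rot: [0.0, 0.017, 1.0, -0.0]
contact_force: [-0.4, 0.2, 4.3]
grip_width: 0.482
grip_force: 30.0
```

jog_arm:
  motion:
    - [0,0,-0.05,0,0,0]
    - [0,0,-0.1,0,0,0]
    - [0,0,-0.1,0,0,0]
    - [0,0,-0.05,0,0,0]
    - [0,0,0,0,0,0]

```text
t: 6.1
tool_pos: [0.4545, -0.1338, 0.1121]
tool_rot: [0.002, 0.018, 1.0, -0.001]
contact_force: [-0.6, -0.3, -0.6]
grip_width: 0.478
grip_force: 30.0
```

```bash
python3 - <<'E'
from h import *
f=shot('top','top1'); p,y,r=here(); print(p,y,r.as_quat())
print(pix(f,[p+r.apply([-.105,0,.020])+0]))  # expected tip if centred
u,v=pix(f,[p])[0]; im=cv2.imread('pics/top1.png')
x0,y0=int(u)-60,int(v)-80
cv2.imwrite('pics/crop2.png',cv2.resize(im[y0:y0+110,x0:x0+130],None,fx=5,fy=5,interpolation=cv2.INTER_CUBIC)); print(x0,y0)
E
```

```text
[ 0.45337628 -0.13369086  0.11076389] 177.9831854444852 [ 1.75993485e-02  9.99844867e-01 -4.08873854e-04  5.80967347e-04]
[[255.67452168 183.73745759]]
193 139
```

View pics/crop2.png

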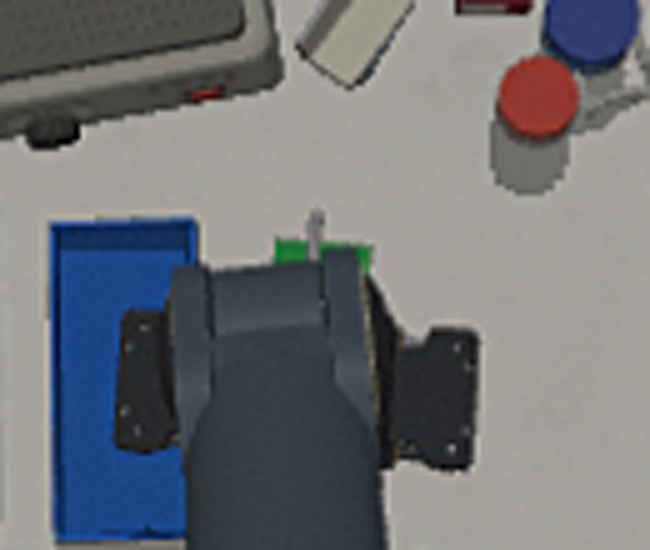

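```bash
python3 - <<'E'
from h import *
f=load('top1'); p=np.array([.4534,-.1337,.1108])
w=world(f,(256.2,180.8),.1267); print(w, w-p)
c,s=np.cos(np.radians(178)),np.sin(np.radians(178)); d=(w-p)[:2]; print('tool',d[0]*c+d[1]*s,d[0]*s-d[1]*c)
E
```

```text
[ 0.56134425 -0.14001763  0.1267    ] [ 0.10794425 -0.00631763  0.0159    ]
tool -0.10809897110883458 -0.0025465813715396628
```

```bash
python3 - <<'E'
from h import *
plan((.4916,-.3408,.13,85)); 
E
```

```text
now [ 0.4534 -0.1337  0.1108] yaw 177.98 tilt [ 1.1e-03 -8.0e-04 -1.0e+00]
leg (0.4916, -0.3408, 0.13, 85) shift [-0.1516 -0.6855 -0.0641] rows>=4.2 | rz 0.2583 rows>=10.8
```

jog_arm:
  motion:
    - [-0.0217,-0.0979,-0.0092,0,0,0]
    - [-0.0217,-0.0979,-0.0092,0,0,0]
    - [-0.0217,-0.0979,-0.0092,0,0,0]
    - [-0.0217,-0.0979,-0.0092,0,0,0]
    - [-0.0217,-0.0979,-0.0092,0,0,0]
    - [-0.0217,-0.0979,-0.0092,0,0,0]
    - [-0.0217,-0.0979,-0.0092,0,0,0]

```text
t: 6.85
tool_pos: [0.4906, -0.3412, 0.1276]
tool_rot: [-0.002, 0.017, 1.0, 0.001]
contact_force: [1.1, -0.0, -1.9]
grip_width: 0.479
grip_force: 30.0
```

jog_arm:
  motion:
    - [0,0,0,0,0,0.0215]
    - [0,0,0,0,0,0.0215]
    - [0,0,0,0,0,0.0215]
    - [0,0,0,0,0,0.0215]
    - [0,0,0,0,0,0.0215]
    - [0,0,0,0,0,0.0215]
    - [0,0,0,0,0,0.0215]
    - [0,0,0,0,0,0.0215]
    - [0,0,0,0,0,0.0215]
    - [0,0,0,0,0,0.0215]
    - [0,0,0,0,0,0.0215]
    - [0,0,0,0,0,0.0215]
    - [0,0,0,0,0,0]

```text
t: 8.15
tool_pos: [0.4907, -0.3398, 0.1278]
tool_rot: [-0.002, 0.736, 0.677, -0.001]
contact_force: [0.4, 0.0, -1.8]
grip_width: 0.484
grip_force: 30.0
```

```bash
python3 - <<'E'
from h import *
plan((.4916,-.3408,.0975,85)); print(bot.state()['qpos'].round(2), bot.state()['grip_width'])
f=shot('top','top2'); im=cv2.imread('pics/top2.png')
cv2.imwrite('pics/crop3.png',cv2.resize(im[180:240,320:400],None,fx=9,fy=9,interpolation=cv2.INTER_CUBIC))
E
```

```text
now [ 0.4907 -0.3398  0.1278] yaw 85.16 tilt [-0.0035  0.001  -1.    ]
leg (0.4916, -0.3408, 0.0975, 85) shift [-0.0031  0.0034  0.1009] rows>=0.6 | rz 0.0004 rows>=0.0
[ 0.7   0.47 -0.22  1.82  0.13  0.87  0.33] 0.48423300566505517
```

View pics/crop3.png

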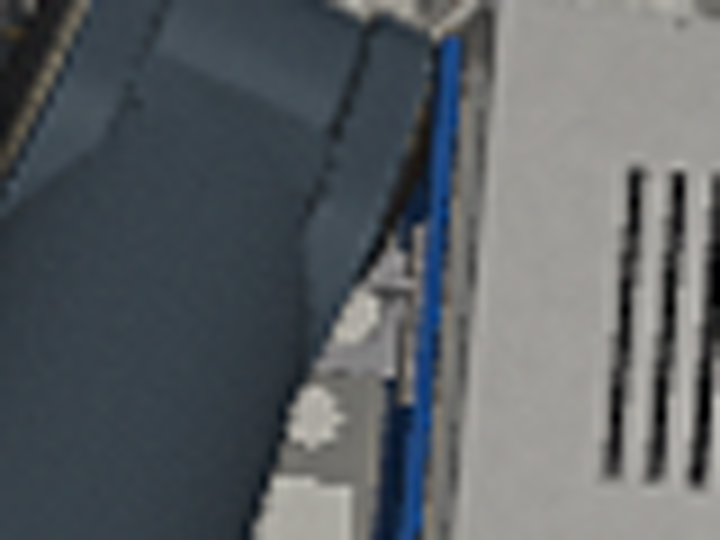

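The crop shows the wire end at (412,286), i.e. image pixel (365.3,211.3), with the hole partly visible below it at (360,313).

```bash
python3 - <<'E'
from h import *
f=load('top2'); w=world(f,(365.3,211.3),.1427); p=np.array([.4907,-.3398,.1278]); print(w)
a=np.radians(85.16); tip=w[:2]+.0035*np.array([np.cos(a),np.sin(a)]); print('tip',tip)
h=np.array([.4809,-.4448]); print('hole again',world(f,(320+360.5/9-.5,180+313.5/9-.5),.05)); d=h-tip; print('shift',(d[0]*np.cos(a)+d[1]*np.sin(a))/.3,(d[0]*np.sin(a)-d[1]*np.cos(a))/.3)
E
```

```text
[ 0.48011115 -0.44788549  0.1427    ]
tip [ 0.48040646 -0.44439797]
hole again [ 0.47965799 -0.44920928  0.05      ]
shift -0.0011965168253020109 0.0017523381781407589
```

jog_arm:
  motion:
    - [-0.001,0.002,0.04,0,0,0]
    - [0,0,0.04,0,0,0]
    - [0,0,0.04,0,0,0]
    - [0,0,0.03,0,0,0]
    - [0,0,0.03,0,0,0]
    - [0,0,0.03,0,0,0]
    - [0,0,0.03,0,0,0]
    - [0,0,0.025,0,0,0]
    - [0,0,0,0,0,0]
    - [0,0,0,0,0,0]

```text
t: 9.2
tool_pos: [0.4924, -0.3408, 0.0504]
tool_rot: [0.0, 0.736, 0.676, 0.0]
contact_force: [-0.2, -0.0, -1.5]
grip_width: 0.477
grip_force: 30.0
```

```bash
python3 - <<'E'
from h import *
p,y,r=here(); print(p,y,bot.state()['contact_force'],bot.state()['ft_torque'])
f=shot('scene','sc3'); im=cv2.imread('pics/sc3.png'); u,v=pix(f,[[.481,-.445,.05]])[0].astype(int); print(u,v)
cv2.imwrite('pics/crop4.png',cv2.resize(im[v-35:v+35,u-45:u+45],None,fx=7,fy=7,interpolation=cv2.INTER_CUBIC))
E
```

```text
[ 0.49235983 -0.34075704  0.05036783] 85.13613197006349 [-0.24920213 -0.04577881 -1.51154581] [ 0.01400909 -0.18106412  0.03209622]
230 147
```

View pics/crop4.png

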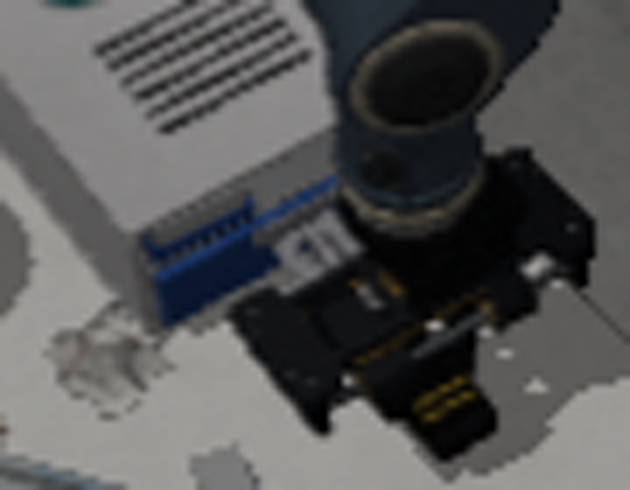

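jog_arm:
  motion:
    - [0.015,0,0,0,0,0]
    - [0.015,0,0,0,0,0]
    - [0.03,0,0,0,0,0]
    - [0.03,0,0,0,0,0]
    - [0.03,0,0,0,0,0]
    - [0.03,0,0,0,0,0]
    - [0.03,0,0,0,0,0]
    - [0.03,0,0,0,0,0]
    - [0.03,0,0,0,0,0]
    - [0.03,0,0,0,0,0]
    - [0.03,0,0,0,0,0]
    - [0.03,0,0,0,0,0]
    - [0.03,0,0,0,0,0]
    - [0.03,0,0,0,0,0]
    - [0.03,0,0,0,0,0]
    - [0.03,0,0,0,0,0]
    - [0.03,0,0,0,0,0]
    - [0.03,0,0,0,0,0]
    - [0.03,0,0,0,0,0]
    - [0.03,0,0,0,0,0]

```text
t: 11.25
tool_pos: [0.5067, -0.1696, 0.0504]
tool_rot: [0.0, 0.737, 0.676, -0.0]
contact_force: [0.3, -1.4, -0.8]
grip_width: 0.479
grip_force: 30.0
```

jog_arm:
  motion:
    - [0.025,0,0,0,0,0]
    - [0.025,0,0,0,0,0]
    - [0.02,0,0,0,0,0]
    - [0.015,0,0,0,0,0]
    - [0,0,0,0,0,0]
    - [0,0,0,0,0,0]

```text
t: 11.85
tool_pos: [0.5085, -0.1445, 0.0502]
tool_rot: [-0.001, 0.737, 0.676, -0.0]
contact_force: [-0.3, -0.1, -1.7]
grip_width: 0.482
grip_force: 30.0
```

```bash
python3 - <<'E'
from h import *
p,y,r=here(); print(p,y,bot.state()['contact_force'],bot.state()['grip_width'])
f=shot('top','top3'); im=cv2.imread('pics/top3.png')
cv2.imwrite('pics/crop5.png',cv2.resize(im[150:270,240:400],None,fx=5,fy=5,interpolation=cv2.INTER_CUBIC))
E
```

```text
[ 0.50849262 -0.14453529  0.05018827] 85.12388625935739 [-0.31688056 -0.14325743 -1.67367678] 0.48197612192803585
```

View pics/crop5.png

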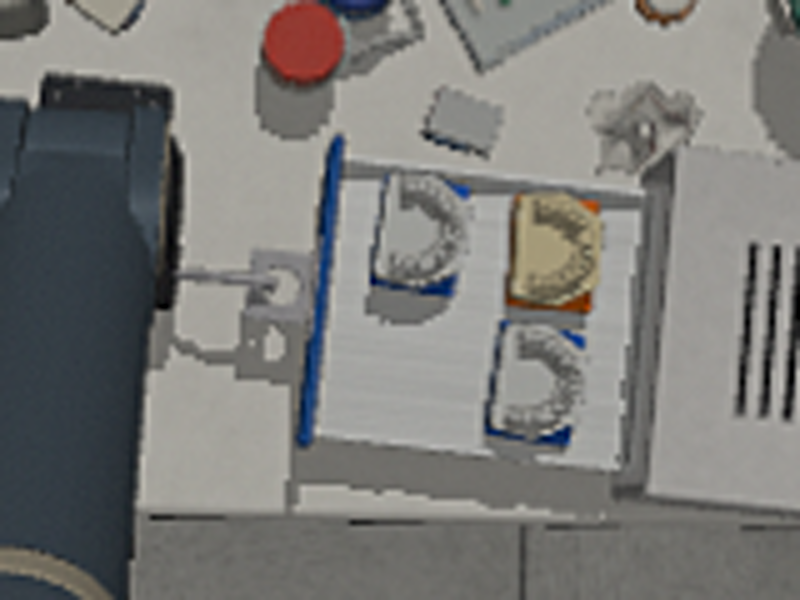

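Three models: blue at crop (420,230), orange (553,250), blue (535,380); pin is in the hole at (283,288) and the tray is out.

```bash
python3 - <<'E'
from h import *
f=load('top3')
W=lambda u,v,z: world(f,(240+(u+.5)/5-.5,150+(v+.5)/5-.5),z)[:2]
h=W(283,288,.05); print('hole',h,'travel',np.linalg.norm(h-[.4809,-.4448]))
for n,c in dict(bF=[(470,184),(452,296),(372,285)],oB=[(600,203),(592,312),(508,303)],bB=[(585,324),(570,444),(487,432)]).items():
    P=[W(*q,.042) for q in c]; print(n,'centre',((P[0]+P[2])/2).round(4),'len',np.linalg.norm(P[0]-P[1]).round(4),np.linalg.norm(P[1]-P[2]).round(4),'ang68',np.degrees(np.arctan2(*(P[0]-P[1])[::-1])).round(1),'ang52',np.degrees(np.arctan2(*(P[2]-P[1])[::-1])).round(1))
print('panel inner',W(342,160,.067),W(312,440,.067),'cabinet',W(680,150,.11),W(648,490,.11))
E
```

```text
hole [ 0.49674222 -0.25876521] travel 0.1867081089672677
bF centre [ 0.5321 -0.342 ] len 0.0691 0.0486 ang68 -8.7 ang52 83.5
oB centre [ 0.5227 -0.4229] len 0.0666 0.0512 ang68 -4.2 ang52 85.2
bB centre [ 0.447  -0.4123] len 0.0728 0.0505 ang68 -6.9 ang52 82.9
panel inner [ 0.57221253 -0.29165802] [ 0.40599684 -0.27651787] cabinet [ 0.5762129  -0.48503787] [ 0.37976079 -0.46598663]
```

jog_arm:
  motion:
    - [0.01,0,0,0,0,0]
    - [0.01,0,0,0,0,0]
    - [0.008,0,0,0,0,0]
    - [0,0,0,0,0,0]
    - [0,0,0,0,0,0]
    - [-0.012,0,-0.03,0,0,0]
    - [0,0,-0.06,0,0,0]
    - [0,0,-0.08,0,0,0]
    - [0,0,-0.08,0,0,0]
    - [0,0,-0.05,0,0,0]
    - [0,0,0,0,0,0]

```text
t: 13.0
tool_pos: [0.5114, -0.1395, 0.1432]
tool_rot: [0.002, 0.736, 0.677, 0.002]
contact_force: [0.7, -0.8, -1.1]
grip_width: 0.48
grip_force: 30.0
```

```bash
python3 - <<'E'
from h import *
plan((.4535,-.1337,.135,178.0)); 
E
```

```text
now [ 0.5114 -0.1395  0.1432] yaw 85.18 tilt [ 6.1e-03 -3.0e-04 -1.0e+00]
leg (0.4535, -0.1337, 0.135, 178.0) shift [ 0.003  -0.1939  0.0274] rows>=1.2 | rz -0.2578 rows>=10.8
```

jog_arm:
  motion:
    - [0.001,-0.065,0.009,0,0,0]
    - [0.001,-0.065,0.009,0,0,0]
    - [0.001,-0.064,0.009,0,0,0]
    - [0,0,0,0,0,-0.0215]
    - [0,0,0,0,0,-0.0215]
    - [0,0,0,0,0,-0.0215]
    - [0,0,0,0,0,-0.0215]
    - [0,0,0,0,0,-0.0215]
    - [0,0,0,0,0,-0.0215]
    - [0,0,0,0,0,-0.0215]
    - [0,0,0,0,0,-0.0215]
    - [0,0,0,0,0,-0.0215]
    - [0,0,0,0,0,-0.0215]
    - [0,0,0,0,0,-0.0215]
    - [0,0,0,0,0,-0.0215]
    - [0,0,0,0,0,0]

```text
t: 14.6
tool_pos: [0.451, -0.1337, 0.1317]
tool_rot: [-0.0, 0.017, 1.0, 0.001]
contact_force: [0.2, -0.4, -0.5]
grip_width: 0.482
grip_force: 30.0
```

```bash
python3 - <<'E'
from h import *
plan((.4525,-.1337,.0215,178.0)); s=bot.state();print(s['grip_width'],s['qpos'].round(2))
E
```

```text
now [ 0.451  -0.1337  0.1317] yaw 178.02 tilt [-7.0e-04  1.5e-03 -1.0e+00]
leg (0.4525, -0.1337, 0.0215, 178.0) shift [-4.800e-03  3.000e-04  3.674e-01] rows>=2.2 | rz 0.0000 rows>=0.0
0.4816952029997784 [ 0.7   0.33 -0.59  2.09  0.25  0.8   1.49]
```

jog_arm:
  motion:
    - [-0.005,0,0.08,0,0,0]
    - [0,0,0.08,0,0,0]
    - [0,0,0.08,0,0,0]
    - [0,0,0.06,0,0,0]
    - [0,0,0.03,0,0,0]
    - [0,0,0.02,0,0,0]
    - [0,0,0.015,0,0,0]
    - [0,0,0,0,0,0]
    - [0,0,0,0,0,0]

```text
t: 15.5
tool_pos: [0.4534, -0.1345, 0.0233]
tool_rot: [0.001, 0.018, 1.0, -0.0]
contact_force: [0.1, -0.5, -1.7]
grip_width: 0.48
grip_force: 30.0
```

```bash
python3 - <<'E'
from h import *
plan((.4525,-.1337,.0205,178.0)); s=bot.state();print(s['grip_width'],s['contact_force'].round(1))
E
```

```text
now [ 0.4534 -0.1345  0.0233] yaw 177.99 tilt [ 1.2e-03 -4.0e-04 -1.0e+00]
leg (0.4525, -0.1337, 0.0205, 178.0) shift [0.0031 0.0025 0.0093] rows>=0.1 | rz -0.0000 rows>=0.0
0.48027672501499197 [ 0.1 -0.5 -1.7]
```

jog_arm:
  motion:
    - [0,0,0.005,0,0,0]
    - [0,0,0.004,0,0,0]
    - [0,0,0,0,0,0]

```text
t: 15.8
tool_pos: [0.4533, -0.1346, 0.0208]
tool_rot: [0.0, 0.018, 1.0, -0.0]
contact_force: [-1.1, 0.7, 5.7]
grip_width: 0.484
grip_force: 30.0
```

jog_arm:
  motion:
    - [0,0,0,0,0,0]
    - [0,0,0,0,0,0]
    - [0,0,0,0,0,0]
    - [0,0,0,0,0,0]
    - [0,0,-0.03,0,0,0]
    - [0,0,-0.08,0,0,0]
    - [0,0,-0.15,0,0,0]
    - [0,0,-0.15,0,0,0]
    - [0,0,-0.1,0,0,0]
    - [0,0,0,0,0,0]
  jaw: 0.5

```text
t: 16.8
tool_pos: [0.4558, -0.1348, 0.1778]
tool_rot: [0.005, 0.017, 1.0, -0.002]
contact_force: [1.2, -1.0, -0.3]
grip_width: 0.753
grip_force: 0.0
```

```bash
python3 - <<'E'
from h import *
# panel normal 85 deg -> model 52 axis; tray moved ~6mm further than top3
n=np.array([.0915,.9958]); b=np.array([.5321,-.342]); print(b+n*.006)
plan((.532,-.335,.17,-5.)); print(bot.state()['qpos'].round(2))
E
```

```text
[ 0.532649  -0.3360252]
now [ 0.4558 -0.1348  0.1778] yaw 178.0 tilt [ 0.0091 -0.0037 -1.    ]
leg (0.532, -0.335, 0.17, -5.0) shift [-0.277  -0.6582  0.0261] rows>=4.3 | rz -0.4917 rows>=20.6
[ 0.74  0.27 -0.63  2.04  0.2   0.89  1.54]
```

```bash
python3 - <<'E'
from h import *
def panel(n):
    f=load(n); im=cv2.imread(f'pics/{n}.png'); hsv=cv2.cvtColor(im,cv2.COLOR_BGR2HSV)
    m=np.zeros(im.shape[:2],np.uint8); m[174:242,296:312]=cv2.inRange(hsv,(100,130,60),(125,255,255))[174:242,296:312]
    c=max(cv2.findContours(m,0,1)[0],key=cv2.contourArea); w=np.array([world(f,p[0],.067)[:2] for p in c],np.float32)
    r=cv2.minAreaRect(w); return np.array(r[0]),r[1],r[2]
print(panel('top3')); shot('top','top4'); print(panel('top4'))
im=cv2.imread('pics/top4.png')
cv2.imwrite('pics/crop6.png',cv2.resize(im[150:260,240:400],None,fx=5,fy=5,interpolation=cv2.INTER_CUBIC))
E
```

```text
(array([ 0.49537629, -0.27923936]), (0.006963296793401241, 0.18216341733932495), 84.76786041259766)
(array([ 0.49520609, -0.27365348]), (0.006952657829970121, 0.18213506042957306), 84.80789184570312)
```

View pics/crop6.png

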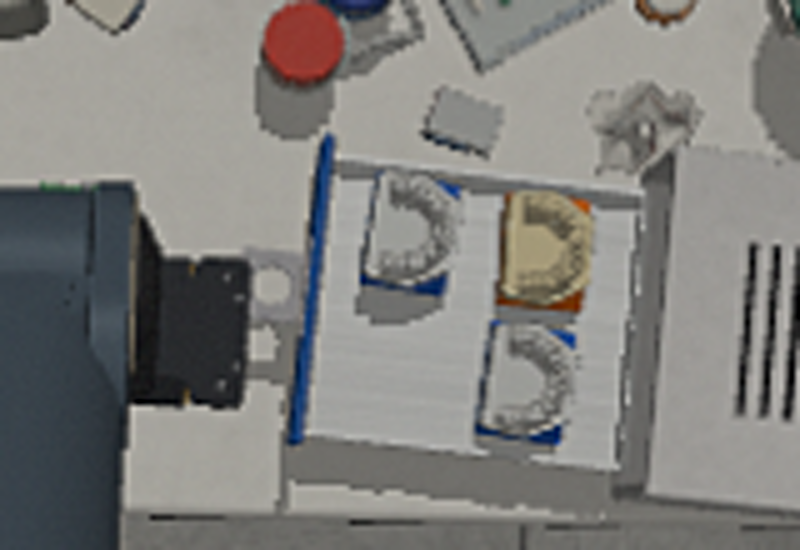

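```bash
python3 - <<'E'
from h import *
f=load('top4')
W=lambda u,v,z: world(f,(240+(u+.5)/5-.5,150+(v+.5)/5-.5),z)[:2]
for n,c in dict(bF=[(460,183),(443,295),(362,283)],oB=[(592,203),(583,311),(498,303)],bB=[(576,322),(560,443),(477,432)]).items():
    P=[W(*q,.042) for q in c]; print(n,'centre',((P[0]+P[2])/2).round(4))
plan((.532,-.3360,.17,173)); plan((.519,-.419,.17,173)); 
E
```

```text
bF centre [ 0.5328 -0.336 ]
oB centre [ 0.5226 -0.4174]
bB centre [ 0.4474 -0.4065]
now [ 0.4542 -0.1347  0.1755] yaw 177.99 tilt [ 0.0049 -0.0024 -1.    ]
leg (0.532, -0.336, 0.17, 173) shift [-0.2827 -0.6614  0.0184] rows>=4.3 | rz 0.0139 rows>=0.6
now [ 0.4542 -0.1347  0.1755] yaw 177.99 tilt [ 0.0049 -0.0024 -1.    ]
leg (0.519, -0.419, 0.17, 173) shift [-0.2492 -0.9394  0.0184] rows>=5.8 | rz 0.0139 rows>=0.6
```

jog_arm:
  motion:
    - [-0.0356,-0.0827,0.002,0,0,0]
    - [-0.0356,-0.0827,0.002,0,0,0]
    - [-0.0356,-0.0827,0.002,0,0,0]
    - [-0.0356,-0.0827,0.002,0,0,0]
    - [-0.0356,-0.0827,0.002,0,0,0]
    - [-0.0356,-0.0827,0.002,0,0,0]
    - [-0.0356,-0.0827,0.002,0,0,0]
    - [-0.0356,-0.0827,0.002,0,0,0]
    - [0,0,0,0,0,0.014]
    - [0,0,0.06,0,0,0]
    - [0,0,0.06,0,0,0]
    - [0,0,0,0,0,0]
    - [0,0,0,0,0,0]

```text
t: 18.15
tool_pos: [0.5309, -0.3353, 0.1313]
tool_rot: [-0.001, 0.061, 0.998, 0.001]
contact_force: [-0.2, 0.0, 0.2]
grip_width: 0.752
grip_force: 0.0
```

```bash
python3 - <<'E'
from h import *
plan((.5328,-.3360,.055,173)); 
E
```

```text
now [ 0.5309 -0.3353  0.1313] yaw 172.99 tilt [-0.0019  0.0013 -1.    ]
leg (0.5328, -0.336, 0.055, 173) shift [-0.0067 -0.0017  0.2544] rows>=1.5 | rz -0.0000 rows>=0.0
```

jog_arm:
  motion:
    - [-0.007,-0.002,0.06,0,0,0]
    - [0,0,0.06,0,0,0]
    - [0,0,0.05,0,0,0]
    - [0,0,0.04,0,0,0]
    - [0,0,0.03,0,0,0]
    - [0,0,0.015,0,0,0]
    - [0,0,0,0,0,0]

```text
t: 18.85
tool_pos: [0.5333, -0.3364, 0.0553]
tool_rot: [-0.0, 0.061, 0.998, 0.0]
contact_force: [-0.6, 0.0, -0.0]
grip_width: 0.748
grip_force: 0.0
```

jog_arm:
  motion:
    - [0,0,0,0,0,0]
    - [0,0,0,0,0,0]
    - [0,0,0,0,0,0]
    - [0,0,0,0,0,0]
    - [0,0,0,0,0,0]
    - [0,0,0,0,0,0]
  jaw: -1
  force: 30

```text
t: 19.45
tool_pos: [0.5339, -0.3364, 0.0565]
tool_rot: [0.0, 0.061, 0.998, -0.0]
contact_force: [-1.2, 1.9, 5.4]
grip_width: 0.592
grip_force: 30.0
```

jog_arm:
  motion:
    - [0,0,-0.03,0,0,0]
    - [0,0,-0.06,0,0,0]
    - [0,0,-0.1,0,0,0]
    - [0,0,-0.1,0,0,0]
    - [0,0,-0.05,0,0,0]
    - [0,0,0,0,0,0]

```text
t: 20.05
tool_pos: [0.5344, -0.3374, 0.1599]
tool_rot: [0.002, 0.062, 0.998, -0.001]
contact_force: [0.2, 0.4, -1.7]
grip_width: 0.591
grip_force: 30.0
```

```bash
python3 - <<'E'
from h import *
a=np.radians(2.5); c=np.array([.472,-.0214]); d=np.array([np.cos(a),np.sin(a)])
print('blue slots',c+.042*d,c-.042*d)
q=c+.042*d
plan((*q,.15,92.5),(*q,.037,92.5)); print(bot.state()['qpos'].round(2))
E
```

```text
blue slots [ 0.51396003 -0.01956799] [ 0.43003997 -0.02323201]
now [ 0.5344 -0.3374  0.1599] yaw 172.94 tilt [ 0.0035 -0.0026 -1.    ]
leg (np.float64(0.513960025306438), np.float64(-0.019567985730655886), 0.15, 92.5) shift [0.1977 1.043  0.0331] rows>=6.4 | rz 0.2235 rows>=9.4
leg (np.float64(0.513960025306438), np.float64(-0.019567985730655886), 0.037, 92.5) shift [0.     0.     0.3767] rows>=2.3 | rz -0.0000 rows>=0.0
[ 0.85  0.52 -0.49  1.7   0.28  0.99  1.7 ]
```

jog_arm:
  motion:
    - [0.018,0.0948,0.003,0,0,0]
    - [0.018,0.0948,0.003,0,0,0]
    - [0.018,0.0948,0.003,0,0,0]
    - [0.018,0.0948,0.003,0,0,0]
    - [0.018,0.0948,0.003,0,0,0]
    - [0.018,0.0948,0.003,0,0,0]
    - [0.018,0.0948,0.003,0,0,0]
    - [0.018,0.0948,0.003,0,0,0]
    - [0.018,0.0948,0.003,0,0,0]
    - [0.018,0.0948,0.003,0,0,0]
    - [0.018,0.0948,0.003,0,0,0]
    - [0,0,0,0,0,0]

```text
t: 21.25
tool_pos: [0.5111, -0.014, 0.1465]
tool_rot: [-0.001, 0.058, 0.998, 0.001]
contact_force: [0.3, 0.0, -2.0]
grip_width: 0.589
grip_force: 30.0
```

jog_arm:
  motion:
    - [0,0,0,0,0,0.0203]
    - [0,0,0,0,0,0.0203]
    - [0,0,0,0,0,0.0203]
    - [0,0,0,0,0,0.0203]
    - [0,0,0,0,0,0.0203]
    - [0,0,0,0,0,0.0203]
    - [0,0,0,0,0,0.0203]
    - [0,0,0,0,0,0.0203]
    - [0,0,0,0,0,0.0203]
    - [0,0,0,0,0,0.0203]
    - [0,0,0,0,0,0.0203]
    - [0,0,0,0,0,0]

```text
t: 22.45
tool_pos: [0.5118, -0.0197, 0.1465]
tool_rot: [-0.001, 0.691, 0.723, -0.001]
contact_force: [-0.2, 0.1, -3.0]
grip_width: 0.589
grip_force: 30.0
```

```bash
python3 - <<'E'
from h import *
plan((.514,-.0196,.034,92.5)); s=bot.state(); print(s['qpos'].round(2),s['grip_width'])
E
```

```text
now [ 0.5118 -0.0197  0.1465] yaw 92.55 tilt [-2.6e-03 -8.0e-04 -1.0e+00]
leg (0.514, -0.0196, 0.034, 92.5) shift [-1.000e-04  7.300e-03  3.751e-01] rows>=2.3 | rz 0.0001 rows>=0.0
[ 0.2   0.33 -0.29  2.    0.13  0.84 -0.12] 0.5887891404129801
```

jog_arm:
  motion:
    - [0,0.007,0.08,0,0,0]
    - [0,0,0.08,0,0,0]
    - [0,0,0.06,0,0,0]
    - [0,0,0.05,0,0,0]
    - [0,0,0.04,0,0,0]
    - [0,0,0.03,0,0,0]
    - [0,0,0.02,0,0,0]
    - [0,0,0.013,0,0,0]
    - [0,0,0,0,0,0]
    - [0,0,0,0,0,0]

```text
t: 23.45
tool_pos: [0.5152, -0.0187, 0.0364]
tool_rot: [0.0, 0.691, 0.723, 0.0]
contact_force: [0.3, 0.0, -2.0]
grip_width: 0.593
grip_force: 30.0
```

```bash
python3 - <<'E'
from h import *
plan((.514,-.0196,.032,92.5)); s=bot.state(); print(s['contact_force'],s['ft_torque'],s['grip_width'])
f=shot('scene','sc5'); im=cv2.imread('pics/sc5.png'); u,v=pix(f,[[.5,-.02,.03]])[0].astype(int)
cv2.imwrite('pics/crop7.png',cv2.resize(im[v-45:v+45,u-60:u+60],None,fx=6,fy=6,interpolation=cv2.INTER_CUBIC))
E
```

```text
now [ 0.5152 -0.0187  0.0364] yaw 92.59 tilt [ 9.e-04 -1.e-04 -1.e+00]
leg (0.514, -0.0196, 0.032, 92.5) shift [-0.0028 -0.0042  0.0145] rows>=0.1 | rz 0.0003 rows>=0.0
[ 0.25635079  0.04253218 -2.01784443] [ 0.02208332 -0.03508892 -0.02776028] 0.5925827883257615
```

View pics/crop7.png

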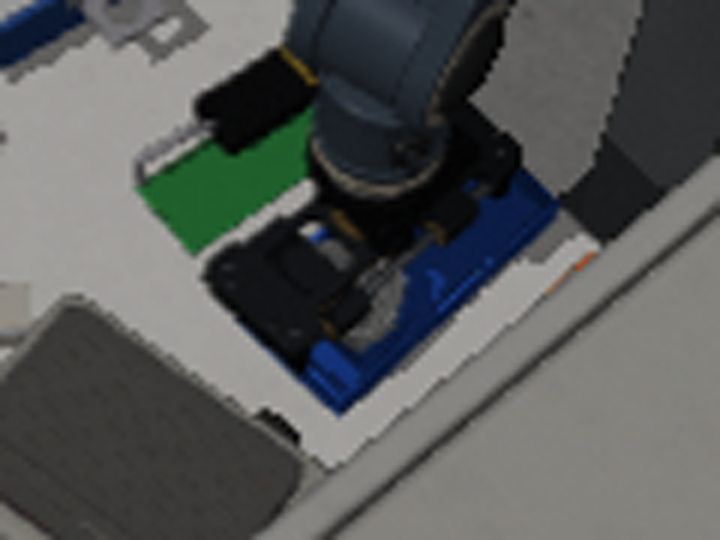

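The model is inside the blue pan; the puller has been knocked toward the pad's far edge (mend later).

jog_arm:
  motion:
    - [0,-0.003,0.006,0,0,0]
    - [0,0,0.006,0,0,0]
    - [0,0,0.002,0,0,0]
    - [0,0,0,0,0,0]

```text
t: 23.9
tool_pos: [0.514, -0.0188, 0.0324]
tool_rot: [0.0, 0.691, 0.723, -0.0]
contact_force: [-2.7, 1.1, 4.9]
grip_width: 0.596
grip_force: 30.1
```

jog_arm:
  motion:
    - [0,0,0,0,0,0]
    - [0,0,0,0,0,0]
    - [0,0,0,0,0,0]
    - [0,0,0,0,0,0]
    - [0,0,-0.03,0,0,0]
    - [0,0,-0.06,0,0,0]
    - [0,0,-0.12,0,0,0]
    - [0,0,-0.12,0,0,0]
    - [0,0,-0.1,0,0,0]
    - [0,0,0,0,0,0]
  jaw: 0.5

```text
t: 24.9
tool_pos: [0.517, -0.0185, 0.1656]
tool_rot: [0.004, 0.691, 0.723, 0.003]
contact_force: [-0.3, -0.8, 0.3]
grip_width: 0.755
grip_force: 0.0
```

```bash
python3 - <<'E'
from h import *
plan((.4474,-.4065,.165,173)); print(bot.state()['qpos'].round(2))
E
```

```text
now [ 0.517  -0.0185  0.1656] yaw 92.57 tilt [ 9.7e-03 -3.0e-04 -1.0e+00]
leg (0.4474, -0.4065, 0.165, 173) shift [-1.2816 -0.2897  0.0022] rows>=7.9 | rz -0.2234 rows>=9.4
[ 0.2   0.31 -0.3   1.97  0.12  0.87 -0.12]
```

jog_arm:
  motion:
    - [-0.1165,-0.0263,0,0,0,0]
    - [-0.1165,-0.0263,0,0,0,0]
    - [-0.1165,-0.0263,0,0,0,0]
    - [-0.1165,-0.0263,0,0,0,0]
    - [-0.1165,-0.0263,0,0,0,0]
    - [-0.1165,-0.0263,0,0,0,0]
    - [-0.1165,-0.0263,0,0,0,0]
    - [-0.1165,-0.0263,0,0,0,0]
    - [-0.1165,-0.0263,0,0,0,0]
    - [-0.1165,-0.0263,0,0,0,0]
    - [-0.1165,-0.0263,0,0,0,0]
    - [0,0,0,0,0,0]

```text
t: 26.1
tool_pos: [0.4414, -0.4127, 0.1602]
tool_rot: [0.0, 0.694, 0.72, -0.002]
contact_force: [0.0, -0.6, -0.2]
grip_width: 0.751
grip_force: 0.0
```

jog_arm:
  motion:
    - [0,0,0,0,0,-0.0203]
    - [0,0,0,0,0,-0.0203]
    - [0,0,0,0,0,-0.0203]
    - [0,0,0,0,0,-0.0203]
    - [0,0,0,0,0,-0.0203]
    - [0,0,0,0,0,-0.0203]
    - [0,0,0,0,0,-0.0203]
    - [0,0,0,0,0,-0.0203]
    - [0,0,0,0,0,-0.0203]
    - [0,0,0,0,0,-0.0203]
    - [0,0,0,0,0,-0.0203]
    - [0,0,0,0,0,0]

```text
t: 27.3
tool_pos: [0.4444, -0.406, 0.1603]
tool_rot: [-0.0, 0.061, 0.998, 0.001]
contact_force: [1.1, -0.1, 0.7]
grip_width: 0.75
grip_force: 0.0
```

```bash
python3 - <<'E'
from h import *
plan((.4474,-.4065,.060,173)); print(bot.state()['qpos'].round(2))
E
```

```text
now [ 0.4444 -0.406   0.1603] yaw 172.99 tilt [-4.0e-04  1.2e-03 -1.0e+00]
leg (0.4474, -0.4065, 0.06, 173) shift [-0.0101 -0.0006  0.3344] rows>=2.0 | rz -0.0000 rows>=0.0
[ 1.01  0.47 -0.46  1.77  0.25  0.96  1.9 ]
```

jog_arm:
  motion:
    - [-0.01,-0.001,0.08,0,0,0]
    - [0,0,0.08,0,0,0]
    - [0,0,0.06,0,0,0]
    - [0,0,0.04,0,0,0]
    - [0,0,0.03,0,0,0]
    - [0,0,0.02,0,0,0]
    - [0,0,0.01,0,0,0]
    - [0,0,0.01,0,0,0]
    - [0,0,0,0,0,0]

```text
t: 28.2
tool_pos: [0.4476, -0.4075, 0.0619]
tool_rot: [0.0, 0.061, 0.998, -0.0]
contact_force: [0.2, 0.1, 0.1]
grip_width: 0.752
grip_force: 0.0
```

jog_arm:
  motion:
    - [0,0,0,0,0,0]
    - [0,0,0,0,0,0]
    - [0,0,0,0,0,0]
    - [0,0,0,0,0,0]
    - [0,0,0,0,0,0]
    - [0,0,0,0,0,0]
  jaw: -1
  force: 30

```text
t: 28.8
tool_pos: [0.4477, -0.4073, 0.0621]
tool_rot: [0.0, 0.061, 0.998, -0.0]
contact_force: [-0.8, 0.9, 4.2]
grip_width: 0.597
grip_force: 30.0
```

jog_arm:
  motion:
    - [0,0,-0.03,0,0,0]
    - [0,0,-0.06,0,0,0]
    - [0,0,-0.1,0,0,0]
    - [0,0,-0.1,0,0,0]
    - [0,0,-0.04,0,0,0]
    - [0,0,0,0,0,0]

```text
t: 29.4
tool_pos: [0.4482, -0.4082, 0.1625]
tool_rot: [0.001, 0.061, 0.998, -0.001]
contact_force: [-0.3, -0.4, -3.0]
grip_width: 0.589
grip_force: 29.9
```

```bash
python3 - <<'E'
from h import *
plan((.430,-.0232,.155,92.5)); print(bot.state()['qpos'].round(2))
E
```

```text
now [ 0.4482 -0.4082  0.1625] yaw 172.95 tilt [ 0.0026 -0.0027 -1.    ]
leg (0.43, -0.0232, 0.155, 92.5) shift [0.2177 1.2661 0.0249] rows>=7.7 | rz 0.2235 rows>=9.4
[ 1.01  0.47 -0.46  1.76  0.25  0.96  1.9 ]
```

jog_arm:
  motion:
    - [0.017,0.1056,0.002,0,0,0]
    - [0.017,0.1056,0.002,0,0,0]
    - [0.017,0.1056,0.002,0,0,0]
    - [0.017,0.1056,0.002,0,0,0]
    - [0.017,0.1056,0.002,0,0,0]
    - [0.017,0.1056,0.002,0,0,0]
    - [0.017,0.1056,0.002,0,0,0]
    - [0.017,0.1056,0.002,0,0,0]
    - [0.017,0.1056,0.002,0,0,0]
    - [0.017,0.1056,0.002,0,0,0]
    - [0.017,0.1056,0.002,0,0,0]
    - [0.017,0.1056,0.002,0,0,0]
    - [0,0,0,0,0,0]

```text
t: 30.7
tool_pos: [0.4319, -0.0183, 0.1524]
tool_rot: [-0.001, 0.058, 0.998, 0.001]
contact_force: [-0.1, -1.0, -2.6]
grip_width: 0.593
grip_force: 29.9
```

jog_arm:
  motion:
    - [0,0,0,0,0,0.0203]
    - [0,0,0,0,0,0.0203]
    - [0,0,0,0,0,0.0203]
    - [0,0,0,0,0,0.0203]
    - [0,0,0,0,0,0.0203]
    - [0,0,0,0,0,0.0203]
    - [0,0,0,0,0,0.0203]
    - [0,0,0,0,0,0.0203]
    - [0,0,0,0,0,0.0203]
    - [0,0,0,0,0,0.0203]
    - [0,0,0,0,0,0.0203]
    - [0,0,0,0,0,0]

```text
t: 31.9
tool_pos: [0.4323, -0.0233, 0.1524]
tool_rot: [-0.001, 0.691, 0.723, -0.001]
contact_force: [-0.5, -0.0, -2.2]
grip_width: 0.593
grip_force: 29.9
```

```bash
python3 - <<'E'
from h import *
plan((.433,-.0228,.041,92.5)); s=bot.state(); print(s['qpos'].round(2),s['grip_width'])
E
```

```text
now [ 0.4323 -0.0233  0.1524] yaw 92.55 tilt [-2.5e-03 -3.0e-04 -1.0e+00]
leg (0.433, -0.0228, 0.041, 92.5) shift [0.0017 0.0023 0.3712] rows>=2.2 | rz 0.0001 rows>=0.0
[ 0.32  0.21 -0.41  2.15  0.12  0.8  -0.12] 0.5931331287271758
```

jog_arm:
  motion:
    - [0.002,0,0.08,0,0,0]
    - [0,0,0.08,0,0,0]
    - [0,0,0.06,0,0,0]
    - [0,0,0.05,0,0,0]
    - [0,0,0.04,0,0,0]
    - [0,0,0.03,0,0,0]
    - [0,0,0.02,0,0,0]
    - [0,0,0.011,0,0,0]
    - [0,0,0,0,0,0]
    - [0,0,0,0,0,0]

```text
t: 32.9
tool_pos: [0.4336, -0.022, 0.0426]
tool_rot: [0.0, 0.691, 0.723, 0.0]
contact_force: [0.6, 0.1, -2.4]
grip_width: 0.592
grip_force: 29.9
```

```bash
python3 - <<'E'
from h import *
plan((.433,-.0228,.038,92.5)); s=bot.state(); print(s['contact_force'],s['grip_width'])
E
```

```text
now [ 0.4336 -0.022   0.0426] yaw 92.59 tilt [ 9.e-04 -2.e-04 -1.e+00]
leg (0.433, -0.0228, 0.038, 92.5) shift [-0.0025 -0.0022  0.0154] rows>=0.1 | rz 0.0003 rows>=0.0
[ 0.59155664  0.12370784 -2.39152371] 0.5915003053268069
```

jog_arm:
  motion:
    - [0,0,0.006,0,0,0]
    - [0,0,0.006,0,0,0]
    - [0,0,0.003,0,0,0]
    - [0,0,0,0,0,0]

```text
t: 33.3
tool_pos: [0.4334, -0.0221, 0.0381]
tool_rot: [0.0, 0.691, 0.723, -0.0]
contact_force: [-0.9, -0.9, 3.3]
grip_width: 0.588
grip_force: 30.0
```

jog_arm:
  motion:
    - [0,0,0,0,0,0]
    - [0,0,0,0,0,0]
    - [0,0,0,0,0,0]
    - [0,0,0,0,0,0]
    - [0,0,-0.03,0,0,0]
    - [0,0,-0.06,0,0,0]
    - [0,0,-0.12,0,0,0]
    - [0,0,-0.12,0,0,0]
    - [0,0,-0.1,0,0,0]
    - [0,0,0,0,0,0]
  jaw: 0.5

```text
t: 34.3
tool_pos: [0.4361, -0.0218, 0.1711]
tool_rot: [0.004, 0.691, 0.723, 0.003]
contact_force: [0.7, -0.5, -0.7]
grip_width: 0.748
grip_force: 0.0
```

```bash
python3 - <<'E'
from h import *
plan((.5226,-.4174,.165,175.5)); print(bot.state()['qpos'].round(2))
E
```

```text
now [ 0.4361 -0.0218  0.1711] yaw 92.56 tilt [ 0.0094 -0.001  -1.    ]
leg (0.5226, -0.4174, 0.165, 175.5) shift [-1.3301  0.229   0.0204] rows>=8.1 | rz -0.2304 rows>=9.7
[ 0.34  0.18 -0.43  2.13  0.1   0.84 -0.11]
```

jog_arm:
  motion:
    - [-0.1108,0.0191,0,0,0,0]
    - [-0.1108,0.0191,0,0,0,0]
    - [-0.1108,0.0191,0,0,0,0]
    - [-0.1108,0.0191,0,0,0,0]
    - [-0.1108,0.0191,0,0,0,0]
    - [-0.1108,0.0191,0,0,0,0]
    - [-0.1108,0.0191,0,0,0,0]
    - [-0.1108,0.0191,0,0,0,0]
    - [-0.1108,0.0191,0,0,0,0]
    - [-0.1108,0.0191,0,0,0,0]
    - [-0.1108,0.0191,0,0,0,0]
    - [-0.1108,0.0191,0,0,0,0]
    - [0,0,0,0,0,0]

```text
t: 35.6
tool_pos: [0.5185, -0.4229, 0.1657]
tool_rot: [0.001, 0.693, 0.721, -0.001]
contact_force: [-0.5, 0.1, -0.4]
grip_width: 0.749
grip_force: 0.0
```

jog_arm:
  motion:
    - [0,0,0,0,0,-0.021]
    - [0,0,0,0,0,-0.021]
    - [0,0,0,0,0,-0.021]
    - [0,0,0,0,0,-0.021]
    - [0,0,0,0,0,-0.021]
    - [0,0,0,0,0,-0.021]
    - [0,0,0,0,0,-0.021]
    - [0,0,0,0,0,-0.021]
    - [0,0,0,0,0,-0.021]
    - [0,0,0,0,0,-0.021]
    - [0,0,0,0,0,-0.0204]
    - [0,0,0,0,0,0]

```text
t: 36.8
tool_pos: [0.5195, -0.4164, 0.1662]
tool_rot: [-0.0, 0.039, 0.999, 0.001]
contact_force: [-0.2, -0.3, 1.1]
grip_width: 0.748
grip_force: 0.0
```

```bash
python3 - <<'E'
from h import *
plan((.5226,-.4174,.060,175.5)); print(bot.state()['qpos'].round(2))
E
```

```text
now [ 0.5195 -0.4164  0.1662] yaw 175.56 tilt [-8.0e-04  1.5e-03 -1.0e+00]
leg (0.5226, -0.4174, 0.06, 175.5) shift [-0.0105 -0.0024  0.354 ] rows>=2.1 | rz 0.0002 rows>=0.0
[ 1.    0.58 -0.56  1.6   0.34  1.06  1.83]
```

jog_arm:
  motion:
    - [-0.01,0,0.08,0,0,0]
    - [0,0,0.08,0,0,0]
    - [0,0,0.07,0,0,0]
    - [0,0,0.05,0,0,0]
    - [0,0,0.03,0,0,0]
    - [0,0,0.02,0,0,0]
    - [0,0,0.01,0,0,0]
    - [0,0,0.01,0,0,0]
    - [0,0,0,0,0,0]

```text
t: 37.7
tool_pos: [0.5231, -0.4177, 0.0621]
tool_rot: [0.0, 0.039, 0.999, -0.0]
contact_force: [0.3, -0.1, -0.4]
grip_width: 0.75
grip_force: 0.0
```

jog_arm:
  motion:
    - [0,0,0,0,0,0]
    - [0,0,0,0,0,0]
    - [0,0,0,0,0,0]
    - [0,0,0,0,0,0]
    - [0,0,0,0,0,0]
    - [0,0,0,0,0,0]
  jaw: -1
  force: 30

```text
t: 38.3
tool_pos: [0.5232, -0.4175, 0.0622]
tool_rot: [0.0, 0.039, 0.999, -0.0]
contact_force: [-0.1, 0.6, 4.5]
grip_width: 0.587
grip_force: 30.0
```

jog_arm:
  motion:
    - [0,0,-0.03,0,0,0]
    - [0,0,-0.06,0,0,0]
    - [0,0,-0.1,0,0,0]
    - [0,0,-0.1,0,0,0]
    - [0,0,-0.04,0,0,0]
    - [0,0,0,0,0,0]

```text
t: 38.9
tool_pos: [0.524, -0.4184, 0.1635]
tool_rot: [0.002, 0.039, 0.999, -0.002]
contact_force: [0.7, -0.1, -2.6]
grip_width: 0.586
grip_force: 30.0
```

```bash
python3 - <<'E'
from h import *
plan((.479,.102,.155,93.0)); print(bot.state()['qpos'].round(2))
E
```

```text
now [ 0.524  -0.4184  0.1635] yaw 175.51 tilt [ 0.0037 -0.0032 -1.    ]
leg (0.479, 0.102, 0.155, 93.0) shift [0.2853 1.7175 0.0284] rows>=10.4 | rz 0.2292 rows>=9.6
[ 0.99  0.59 -0.56  1.6   0.35  1.05  1.82]
```

jog_arm:
  motion:
    - [0.0178,0.1073,0.0018,0,0,0]
    - [0.0178,0.1073,0.0018,0,0,0]
    - [0.0178,0.1073,0.0018,0,0,0]
    - [0.0178,0.1073,0.0018,0,0,0]
    - [0.0178,0.1073,0.0018,0,0,0]
    - [0.0178,0.1073,0.0018,0,0,0]
    - [0.0178,0.1073,0.0018,0,0,0]
    - [0.0178,0.1073,0.0018,0,0,0]
    - [0.0178,0.1073,0.0018,0,0,0]
    - [0.0178,0.1073,0.0018,0,0,0]
    - [0.0178,0.1073,0.0018,0,0,0]
    - [0.0178,0.1073,0.0018,0,0,0]
    - [0.0178,0.1073,0.0018,0,0,0]
    - [0.0178,0.1073,0.0018,0,0,0]
    - [0.0178,0.1073,0.0018,0,0,0]
    - [0.0178,0.1073,0.0018,0,0,0]
    - [0,0,0,0,0,0]

```text
t: 40.6
tool_pos: [0.4762, 0.1075, 0.1515]
tool_rot: [-0.001, 0.035, 0.999, 0.001]
contact_force: [-0.8, -0.1, -2.1]
grip_width: 0.588
grip_force: 30.0
```

jog_arm:
  motion:
    - [0,0,0,0,0,0.0208]
    - [0,0,0,0,0,0.0208]
    - [0,0,0,0,0,0.0208]
    - [0,0,0,0,0,0.0208]
    - [0,0,0,0,0,0.0208]
    - [0,0,0,0,0,0.0208]
    - [0,0,0,0,0,0.0208]
    - [0,0,0,0,0,0.0208]
    - [0,0,0,0,0,0.0208]
    - [0,0,0,0,0,0.0208]
    - [0,0,0,0,0,0.0208]
    - [0,0,0,0,0,0]

```text
t: 41.8
tool_pos: [0.4771, 0.1017, 0.1511]
tool_rot: [-0.0, 0.687, 0.726, -0.001]
contact_force: [0.3, -0.4, -1.9]
grip_width: 0.589
grip_force: 30.0
```

```bash
python3 - <<'E'
from h import *
plan((.479,.102,.041,93)); s=bot.state(); print(s['qpos'].round(2),s['grip_width'],s['contact_force'])
E
```

```text
now [0.4771 0.1017 0.1511] yaw 93.14 tilt [-0.0021 -0.0011 -1.    ]
leg (0.479, 0.102, 0.041, 93) shift [0.0008 0.0063 0.3669] rows>=2.2 | rz 0.0004 rows>=0.0
[ 0.06  0.3  -0.43  2.04  0.17  0.84 -0.41] 0.5887251537797535 [ 0.29617461 -0.43967906 -1.87381889]
```

jog_arm:
  motion:
    - [0,0.004,0.08,0,0,0]
    - [0,0,0.08,0,0,0]
    - [0,0,0.06,0,0,0]
    - [0,0,0.05,0,0,0]
    - [0,0,0.04,0,0,0]
    - [0,0,0.03,0,0,0]
    - [0,0,0.02,0,0,0]
    - [0,0,0.008,0,0,0]
    - [0,0,0.006,0,0,0]
    - [0,0,0.004,0,0,0]
    - [0,0,0,0,0,0]

```text
t: 42.9
tool_pos: [0.4793, 0.1026, 0.039]
tool_rot: [0.0, 0.687, 0.726, 0.0]
contact_force: [0.4, 0.2, -2.3]
grip_width: 0.587
grip_force: 30.0
```

```bash
python3 - <<'E'
from h import *
plan((.479,.102,.038,93)); s=bot.state(); print(s['contact_force'],s['grip_width'])
E
```

```text
now [0.4793 0.1026 0.039 ] yaw 93.16 tilt [ 6.e-04  0.e+00 -1.e+00]
leg (0.479, 0.102, 0.038, 93) shift [-0.0021 -0.0012  0.0032] rows>=0.0 | rz 0.0004 rows>=0.0
[ 0.39494485  0.18337824 -2.2505374 ] 0.5870248627524371
```

jog_arm:
  motion:
    - [0,0,0.005,0,0,0]
    - [0,0,0,0,0,0]

```text
t: 43.1
tool_pos: [0.4795, 0.1027, 0.0382]
tool_rot: [0.001, 0.687, 0.726, 0.0]
contact_force: [-0.6, -0.6, 4.6]
grip_width: 0.59
grip_force: 30.0
```

jog_arm:
  motion:
    - [0,0,0,0,0,0]
    - [0,0,0,0,0,0]
    - [0,0,0,0,0,0]
    - [0,0,0,0,0,0]
    - [0,0,-0.03,0,0,0]
    - [0,0,-0.06,0,0,0]
    - [0,0,-0.12,0,0,0]
    - [0,0,-0.12,0,0,0]
    - [0,0,-0.1,0,0,0]
    - [0,0,0,0,0,0]
  jaw: 0.5

```text
t: 44.1
tool_pos: [0.4819, 0.1036, 0.1709]
tool_rot: [0.003, 0.687, 0.726, 0.004]
contact_force: [0.2, 0.8, 0.4]
grip_width: 0.75
grip_force: 0.0
```

```bash
python3 - <<'E'
from h import *
f=shot('top','top6'); im=cv2.imread('pics/top6.png'); x0,y0=190,165
cv2.imwrite('pics/crop8.png',cv2.resize(im[165:260,190:320],None,fx=6,fy=6,interpolation=cv2.INTER_CUBIC))
m=cv2.inRange(im,(0,0,0),(55,55,55)); k=np.zeros_like(m); k[190:250,242:290]=m[190:250,242:290]
c=max(cv2.findContours(k,0,1)[0],key=cv2.contourArea); w=np.array([world(f,p[0],.023)[:2] for p in c],np.float32)
r=cv2.minAreaRect(w); print(r, cv2.boxPoints(r).round(3).tolist())
E
```

```text
((0.46721574664115906, -0.16101691126823425), (0.040180839598178864, 0.06537289917469025), 85.7282485961914) [[0.43299999833106995, -0.17900000512599945], [0.49799999594688416, -0.18299999833106995], [0.5009999871253967, -0.14300000667572021], [0.4359999895095825, -0.13899999856948853]]
```

View pics/crop8.png

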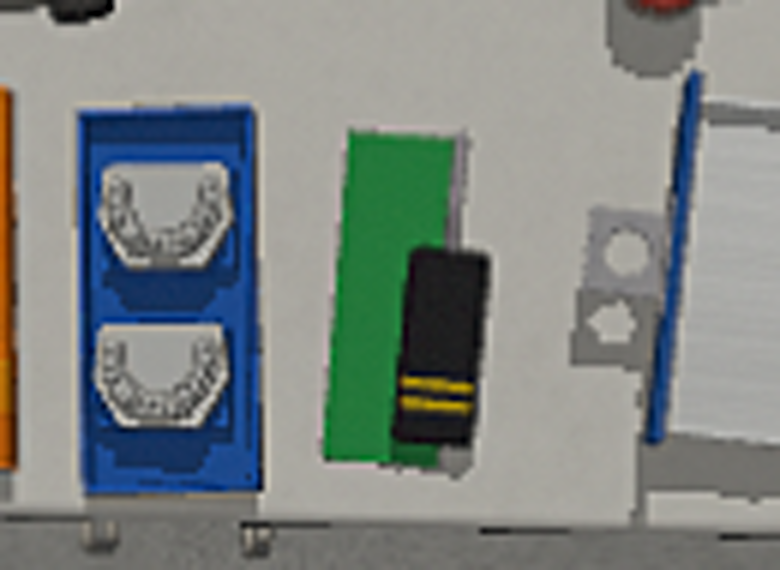

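Blue pan holds both models flat; the puller lies over the pad's right edge, handle centre at crop (441,345), turned about 6°.

```bash
python3 - <<'E'
from h import *
f=load('top6'); W=lambda u,v,z: world(f,(190+(u+.5)/6-.5,165+(v+.5)/6-.5),z)[:2]
P=np.array([W(*q,.024) for q in((410,246),(490,252),(470,444),(393,438))]); print(P.round(4),P.mean(0)); e=(P[0]+P[1]-P[2]-P[3])/2; print(np.degrees(np.arctan2(e[1],e[0])),np.linalg.norm(e))
c=P.mean(0); plan((*c,.165,180+np.degrees(np.arctan2(e[1],e[0])))); print(W(590,240,.05))
E
```

```text
[[ 0.5015 -0.1436]
 [ 0.4995 -0.1842]
 [ 0.4022 -0.1765]
 [ 0.4043 -0.1378]] [ 0.45187564 -0.16053539]
-3.9746897520288895 0.0974858643988864
now [0.4805 0.103  0.1687] yaw 93.14 tilt [ 5.4e-03  7.0e-04 -1.0e+00]
leg (np.float64(0.4518756416041346), np.float64(-0.16053539343244136), 0.165, np.float64(176.0253102479711)) shift [-0.8719 -0.1434  0.0124] rows>=5.3 | rz -0.2302 rows>=9.6
[ 0.50399818 -0.23388691]
```

jog_arm:
  motion:
    - [-0.109,-0.0179,0.0015,0,0,0]
    - [-0.109,-0.0179,0.0015,0,0,0]
    - [-0.109,-0.0179,0.0015,0,0,0]
    - [-0.109,-0.0179,0.0015,0,0,0]
    - [-0.109,-0.0179,0.0015,0,0,0]
    - [-0.109,-0.0179,0.0015,0,0,0]
    - [-0.109,-0.0179,0.0015,0,0,0]
    - [-0.109,-0.0179,0.0015,0,0,0]
    - [0,0,0,0,0,0]

```text
t: 45.05
tool_pos: [0.4487, -0.1656, 0.1614]
tool_rot: [-0.001, 0.69, 0.724, -0.001]
contact_force: [0.4, 0.0, -0.3]
grip_width: 0.748
grip_force: 0.0
```

jog_arm:
  motion:
    - [0,0,0,0,0,-0.0209]
    - [0,0,0,0,0,-0.0209]
    - [0,0,0,0,0,-0.0209]
    - [0,0,0,0,0,-0.0209]
    - [0,0,0,0,0,-0.0209]
    - [0,0,0,0,0,-0.0209]
    - [0,0,0,0,0,-0.0209]
    - [0,0,0,0,0,-0.0209]
    - [0,0,0,0,0,-0.0209]
    - [0,0,0,0,0,-0.0209]
    - [0,0,0,0,0,-0.0209]
    - [0,0,0,0,0,0]

```text
t: 46.25
tool_pos: [0.45, -0.1601, 0.1618]
tool_rot: [-0.001, 0.035, 0.999, 0.001]
contact_force: [0.2, 0.2, -0.4]
grip_width: 0.755
grip_force: 0.0
```

```bash
python3 - <<'E'
from h import *
plan((.452,-.1605,.021,176)); print(bot.state()['qpos'].round(2))
E
```

```text
now [ 0.45   -0.1601  0.1618] yaw 175.96 tilt [-0.0016  0.0013 -1.    ]
leg (0.452, -0.1605, 0.021, 176) shift [-0.0067 -0.0008  0.4694] rows>=2.8 | rz -0.0001 rows>=0.0
[ 0.74  0.29 -0.57  2.04  0.2   0.86  1.55]
```

jog_arm:
  motion:
    - [-0.006,-0.001,0.1,0,0,0]
    - [0,0,0.1,0,0,0]
    - [0,0,0.1,0,0,0]
    - [0,0,0.07,0,0,0]
    - [0,0,0.04,0,0,0]
    - [0,0,0.03,0,0,0]
    - [0,0,0.02,0,0,0]
    - [0,0,0.01,0,0,0]
    - [0,0,0,0,0,0]

```text
t: 47.15
tool_pos: [0.4527, -0.1615, 0.0219]
tool_rot: [0.0, 0.036, 0.999, -0.0]
contact_force: [-0.7, -0.4, -0.6]
grip_width: 0.749
grip_force: 0.0
```

jog_arm:
  motion:
    - [0,0,0,0,0,0]
    - [0,0,0,0,0,0]
    - [0,0,0,0,0,0]
    - [0,0,0,0,0,0]
    - [0,0,0,0,0,0]
    - [0,0,0,0,0,0]
    - [0,0,0,0,0,0]
  jaw: -1
  force: 30

```text
t: 47.85
tool_pos: [0.4526, -0.1614, 0.0219]
tool_rot: [0.0, 0.036, 0.999, -0.0]
contact_force: [-0.7, 0.2, 3.6]
grip_width: 0.475
grip_force: 30.0
```

jog_arm:
  motion:
    - [0,0,-0.03,0,0,0]
    - [0,0,-0.06,0,0,0]
    - [0,0,-0.06,0,0,0]
    - [0,0,0,0,0,0]

```text
t: 48.25
tool_pos: [0.4539, -0.1619, 0.0686]
tool_rot: [0.002, 0.036, 0.999, -0.001]
contact_force: [0.9, -0.8, -1.2]
grip_width: 0.482
grip_force: 30.0
```

```bash
python3 - <<'E'
from h import *
plan((.455,-.1337,.024,177)); s=bot.state(); print(s['grip_width'],s['contact_force'])
E
```

```text
now [ 0.4539 -0.1619  0.0686] yaw 175.91 tilt [ 0.0042 -0.0016 -1.    ]
leg (0.455, -0.1337, 0.024, 177) shift [0.0029 0.0939 0.1485] rows>=1.1 | rz -0.0030 rows>=0.1
0.4816987472858521 [ 0.94621793 -0.7536714  -1.23297472]
```

jog_arm:
  motion:
    - [0,0.047,0,0,0,-0.003]
    - [0,0.047,0,0,0,0]
    - [0,0,0,0,0,0]
    - [0,0,0.05,0,0,0]
    - [0,0,0.04,0,0,0]
    - [0,0,0.03,0,0,0]
    - [0,0,0.02,0,0,0]
    - [0,0,0.01,0,0,0]
    - [0,0,0,0,0,0]

```text
t: 49.15
tool_pos: [0.454, -0.1332, 0.0219]
tool_rot: [-0.0, 0.026, 1.0, -0.0]
contact_force: [-2.0, 0.0, 4.1]
grip_width: 0.482
grip_force: 30.0
```

```bash
python3 - <<'E'
from h import *
plan((.455,-.1337,.021,177)); s=bot.state(); print(s['grip_width'],s['contact_force'])
E
```

```text
now [ 0.454  -0.1332  0.0219] yaw 177.01 tilt [-7.e-04 -5.e-04 -1.e+00]
leg (0.455, -0.1337, 0.021, 177) shift [-0.0034 -0.0015  0.003 ] rows>=0.0 | rz 0.0000 rows>=0.0
0.4823253982993614 [-1.9505826   0.02020808  4.09373726]
```

jog_arm:
  motion:
    - [0,0,0,0,0,0]
    - [0,0,0,0,0,0]
    - [0,0,0,0,0,0]
    - [0,0,0,0,0,0]
    - [0,0,-0.03,0,0,0]
    - [0,0,-0.06,0,0,0]
    - [0,0,-0.12,0,0,0]
    - [0,0,-0.12,0,0,0]
    - [0,0,-0.1,0,0,0]
    - [0,0,0,0,0,0]
  jaw: 0.5

```text
t: 50.15
tool_pos: [0.457, -0.1337, 0.1551]
tool_rot: [0.004, 0.026, 1.0, -0.002]
contact_force: [0.7, 0.0, -0.2]
grip_width: 0.749
grip_force: 0.0
```

jog_arm:
  motion:
    - [0,0,0,0,0,0.0213]
    - [0,0,0,0,0,0.0213]
    - [0,0,0,0,0,0.0213]
    - [0,0,0,0,0,0.0213]
    - [0,0,0,0,0,0.0213]
    - [0,0,0,0,0,0.0213]
    - [0,0,0,0,0,0.0213]
    - [0,0,0,0,0,0.0213]
    - [0,0,0,0,0,0.0213]
    - [0,0,0,0,0,0.0213]
    - [0,0,0,0,0,0.0213]
    - [0,0,0,0,0,0.0213]
    - [0,0,0,0,0,0]
  jaw: -1

```text
t: 51.45
tool_pos: [0.4537, -0.1331, 0.1504]
tool_rot: [-0.0, 0.737, 0.676, -0.0]
contact_force: [0.3, 0.6, 0.1]
grip_width: 0.004
grip_force: 0.0
```

```bash
python3 - <<'E'
from h import *
plan((.504,-.200,.15,85),(.504,-.2,.037,85)); s=bot.state(); print(s['grip_width'],s['qpos'].round(2))
E
```

```text
now [ 0.4537 -0.1331  0.1504] yaw 85.02 tilt [-8.e-04 -0.e+00 -1.e+00]
leg (0.504, -0.2, 0.15, 85) shift [-0.2077  0.1863  0.0012] rows>=1.7 | rz 0.0000 rows>=0.0
leg (0.504, -0.2, 0.037, 85) shift [0.     0.     0.3767] rows>=2.3 | rz 0.0000 rows>=0.0
0.0038547065252390014 [ 0.43  0.26 -0.28  2.08  0.1   0.81  0.01]
```

jog_arm:
  motion:
    - [-0.069,0.062,0,0,0,0]
    - [-0.069,0.062,0,0,0,0]
    - [-0.069,0.062,0,0,0,0]
    - [0,0,0.08,0,0,0]
    - [0,0,0.08,0,0,0]
    - [0,0,0.08,0,0,0]
    - [0,0,0.08,0,0,0]
    - [0,0,0.04,0,0,0]
    - [0,0,0.015,0,0,0]
    - [0,0,0,0,0,0]

```text
t: 52.45
tool_pos: [0.5043, -0.1999, 0.038]
tool_rot: [-0.0, 0.737, 0.676, -0.0]
contact_force: [0.0, -0.3, 0.2]
grip_width: 0.006
grip_force: 0.0
```

jog_arm:
  motion:
    - [-0.03,0,0,0,0,0]
    - [-0.03,0,0,0,0,0]
    - [-0.03,0,0,0,0,0]
    - [-0.03,0,0,0,0,0]
    - [-0.03,0,0,0,0,0]
    - [-0.03,0,0,0,0,0]
    - [-0.03,0,0,0,0,0]
    - [-0.03,0,0,0,0,0]
    - [-0.03,0,0,0,0,0]
    - [-0.03,0,0,0,0,0]
    - [-0.03,0,0,0,0,0]
    - [-0.03,0,0,0,0,0]
    - [-0.03,0,0,0,0,0]
    - [-0.03,0,0,0,0,0]
    - [-0.03,0,0,0,0,0]
    - [-0.03,0,0,0,0,0]
    - [-0.03,0,0,0,0,0]
    - [-0.03,0,0,0,0,0]
    - [-0.03,0,0,0,0,0]
    - [-0.03,0,0,0,0,0]

```text
t: 54.45
tool_pos: [0.4882, -0.38, 0.038]
tool_rot: [-0.0, 0.737, 0.675, -0.0]
contact_force: [-0.9, 2.2, 2.2]
grip_width: 0.006
grip_force: 1.0
```

```bash
python3 - <<'E'
from h import *
plan((.4835,-.415,.037,85)); s=bot.state(); print(s['contact_force'])
E
```

```text
now [ 0.4882 -0.38    0.038 ] yaw 84.98 tilt [-6.e-04  2.e-04 -1.e+00]
leg (0.4835, -0.415, 0.037, 85) shift [-0.1177 -0.0053  0.0034] rows>=0.7 | rz -0.0001 rows>=0.0
[-0.94549749  2.1660015   2.2089433 ]
```

jog_arm:
  motion:
    - [-0.03,0,0,0,0,0]
    - [-0.03,0,0,0,0,0]
    - [-0.02,0,0,0,0,0]
    - [-0.01,0,0,0,0,0]
    - [-0.01,0,0,0,0,0]
    - [-0.006,0,0,0,0,0]
    - [0,0,0,0,0,0]

```text
t: 55.15
tool_pos: [0.4857, -0.4113, 0.038]
tool_rot: [0.0, 0.737, 0.675, -0.0]
contact_force: [0.2, 0.8, 0.7]
grip_width: 0.004
grip_force: 0.2
```

jog_arm:
  motion:
    - [-0.008,0,0,0,0,0]
    - [-0.008,0,0,0,0,0]
    - [-0.006,0,0,0,0,0]
    - [0,0,0,0,0,0]

```text
t: 55.55
tool_pos: [0.4856, -0.4145, 0.0381]
tool_rot: [-0.002, 0.737, 0.676, 0.001]
contact_force: [-1.6, 6.9, 3.4]
grip_width: 0.007
grip_force: 3.5
```

jog_arm:
  motion:
    - [-0.004,0,0,0,0,0]
    - [0,0,0,0,0,0]
    - [0.05,0,0,0,0,0]
    - [0.1,0,0,0,0,0]
    - [0.1,0,-0.05,0,0,0]
    - [0.1,0,-0.15,0,0,0]
    - [0,0,-0.15,0,0,0]
    - [0,0,-0.15,0,0,0]
    - [0,0,-0.1,0,0,0]
    - [0,0,0,0,0,0]

```text
t: 56.55
tool_pos: [0.4972, -0.318, 0.2205]
tool_rot: [0.006, 0.737, 0.675, 0.001]
contact_force: [0.8, -0.8, -0.6]
grip_width: 0.003
grip_force: 0.0
```

```bash
python3 - <<'E'
from h import *
shot('top','top7'); im=cv2.imread('pics/top7.png')
cv2.imwrite('pics/crop9.png',cv2.resize(im[130:260,150:400],(800,416),interpolation=cv2.INTER_CUBIC))
hsv=cv2.cvtColor(im,cv2.COLOR_BGR2HSV)
for n in('top0','top7'):
    f=load(n); i=cv2.cvtColor(cv2.imread(f'pics/{n}.png'),cv2.COLOR_BGR2HSV)
    m=np.zeros(i.shape[:2],np.uint8); m[175:252,355:375]=cv2.inRange(i,(100,130,60),(125,255,255))[175:252,355:375]
    c=np.argwhere(m); print(n,len(c),c.mean(0))
print(bot.state()['contact_force'],bot.state()['tool_pos'])
E
```

```text
top0 140 [214.67142857 367.17142857]
top7 144 [214.27083333 367.14583333]
[-0.54580221  0.19267673 -0.80327501] [ 0.49564251 -0.31730968  0.21759909]
```

View pics/crop9.png

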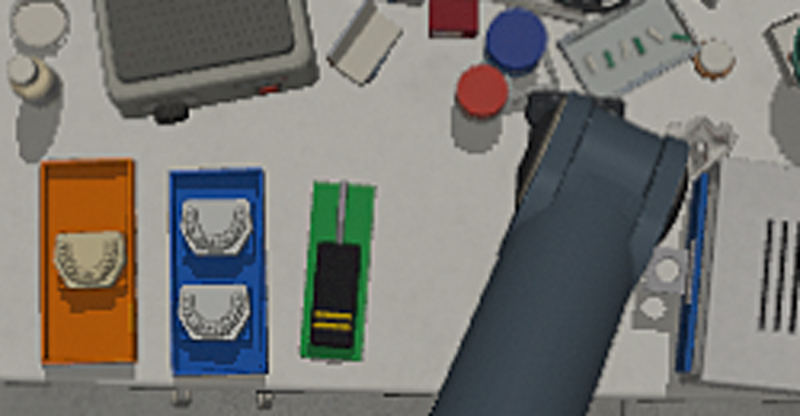

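The final picture shows the orange model at (88,258), the two blue models at (215,226) and (213,312), the puller on its pad at (338,280), and the tray panel back at its starting column.

```bash
python3 -c "
from h import *
print(workorder.sign_off())"
```

```text
the job is handed in; nothing more can be done
None
```

I handed the job in at about 57 s: all three models present (two blue, one orange) stand in the matching pans, the puller is back on its pad, and the tray is home. I re-laid the puller once after it was knocked aside. No verdict came back when I signed off.

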